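# Hold a bonding press down on a disc

### The arm

A 7-joint arm with a two-finger parallel gripper is mounted at the origin on a cart in front of the work surface, level with it; the furniture and walls round the work are solid. World frame = base frame: x ahead of the robot, y to its left, z up, the work surface at z = 0. Lengths are in m, angles in rad, forces in N, time in s.
With the tool pointing down it reaches from about 0.4 to 0.85 m from the base axis. Payload 10.4 kg.
Tool frame: the origin (TCP) lies between the finger pads; the fingertips stand 8 mm ahead of it and the grasp point (between the pads) lies 11 mm behind it; z points along the fingers, x is the direction in which the jaws open and shut, and the axes are right-handed (so a half turn about z gives the same grasp; the last joint's range is limited). The gripper opens to 87 mm and grips with 3 to 60 N. Pads are 19 mm wide; open, the fingers measure 117 mm over their backs; the gripper's body (75 mm by 190 mm) begins 51 mm behind the grasp point.
Start: joints at [1.304, 0.332, -0.065, 1.46, 0.022, 1.35, -0.088], TCP at [0.151, -0.607, 0.194] pointing down, gripper open.
Joint ranges: [-2.6, 2.6], [-0.5, 2.12], [-1.47, 1.34], [0.16, 2.42], [-1.27, 4.41], [0.06, 2.06], [-2.6, 2.6]. Speed limits (rad/s): [2.22, 2.22, 2.79, 2.79, 3.14, 3.14, 3.14].

### API

Orientations are given as a unit quaternion [x, y, z, w].
In Python, from bench import r, viewer gives the robot as it stands.
- The arm moves only by the tool apply_moves, never from a script. Its argument "increments" is a list of rows, each an object with "grip": the closure in counts, from 0 (fully open) to 255 (shut); "xyz": the shift along the tool's x, y, z in mm, a list of three; "rotation": the turn, a rotation vector about the tool's x, y, z in degrees, a list of three. A call has 1 to 5 rows; each row is the pose to reach, as a shift and turn from the pose measured when the call began, along the tool's axes at that moment; what a row does not reach only later rows make up. A row lasts 1/8 s, in which the tool goes at most 62.5 mm and 10.7 degrees, less where a joint would pass 70% of its speed; a pose out of reach is approached as far as the arm can. A call with a gripper value outside its range is refused whole. The fingers move at their own pace and stop on an object; "squeeze" is the grip in N (left out, the last holds). Time passes only in rows, so rows that repeat a pose let the fingers close. It gives the time, the measured TCP pose, the force and the opening at its end, in the units of the state.
- r.read_state(): the state, without advancing time (a new reading comes with each control period).
- viewer.camera(name): name is "scene" or "top" or "wrist"; returns a dict with "img" (480x640x3 uint8, blue, green, red), "range_z" (480x640 float32, m along the optical axis (not along the pixel's ray), 0 where there is no reading), "vertical_fov" (degrees; the focal length in pixels is half the picture's height over the tangent of half this angle, whatever the lens; pixels are square), "cx", "cy" (the principal point, pixels), "rvec" (rotation vector, rad) and "tvec" (3), from world to camera coordinates, as OpenCV has them. Camera axes: x right, y down, z forward; pixel columns grow to the right and rows downward; lengths in m; the calibration is good to about 2 mm. The wrist camera is an equidistant fisheye: a pixel r from the principal point sees the ray r / f radians off the axis. A picture is of the moment at which its call begins.
- r.close_job(): hands the job in, once; it reports no verdict.
The state is a dict: "time": time; "joint_positions": joint angles; "joint_vel": joint speeds; "joint_torque": joint torques, N m; "ee_pos": TCP position; "eef_rot": TCP orientation; "ft_force": force on the tool from outside, world axes, zero at the start; "torque": the same for the moment, N m; "width": finger opening in m.
Only numpy, scipy, OpenCV 4.12 (cv2) and the standard library are available. Lean on these libraries where they do the work, as an engineer would, in place of code of your own. Each camera call takes 0.05 s, during which the arm holds its last target.

### The job

The metal disc has to be pressed onto its copper backing plate while the bonding film takes hold. Take the carrier that holds the disc by its black grip bar, slide it fully home to the end stop in the channel of the bench press, then push the press lever down by its side grip until the lever arm is level and keep it there: finish while still holding the lever level against its spring. Do not force the lever well past level, keep the disc on its plate, and leave the empty carrier and the other things where they are.

Things in the scene. Friction and masses are not known exactly. Their poses are not given: they have to be found in the camera images.
- press: Grey bench press bolted to the table: base 205 x 130 x 12 mm (x = -105 to +100), column at the back. Origin: table height, under the ram axis; x points from the open front to the column, y to the left seen from the front. Its head overhangs the base (front face x = -34 mm, y within 32 mm, z 93 to 203 mm), so a carrier goes in along +x from the front, over the clear flat front of the base.
- press_bed (a point): Point on top of the base plate under the ram axis, 12 mm above the table; axes as press. A carrier that is home has its origin here, its x along the press's x. Channel: side rails 72 mm apart inside, 14 mm high, x = -45 to +32 mm; lips 10 mm above the base plate overhang the carrier's edges by 5 mm from x = -30 on; end stop face at x = +32.
- channel_mouth (a point): Middle of the mouth of the channel, on top of the base plate, 55 mm in front of press_bed (x = -55 mm in the press's frame). Here the side walls flare: 72 mm apart at x = -45, about 89 mm apart at x = -64 mm; 12 mm high.
- press_shaft (a point): Point on the axis of the lever's shaft (which runs along the press's y), on the right-hand side of the press, abreast of the middle of the side grip; 155 mm above the table, x = +24 mm, y = -143 mm in the press's frame.
- lever_grip (a point): Centre of the black side grip: a round bar 18 mm thick, 70 mm long (35 mm either way), parallel to the press's y, pointing out to the right (-y) from the end of the lever rod. It moves on a circle of 170 mm radius about press_shaft, on the front (-x) side of it. With the lever level the grip's centre is 155 mm above the table.
- lever (a joint): Angle of the press lever, rad: 0 at rest, raised 50 degrees above level towards the front; grows as the grip is pushed down; 0.873 is level; end of travel 1.13. A spring lifts it back when let go. Pushed straight down, the grip needs about 2 to 4 N before the foot meets the disc (at about 0.53 rad) and about 9 N at level.
- foot: Round steel pressing foot, 32 mm across, on a spring under the ram; the ram goes down 20 mm for each rad of the lever. At rest its underside is 39.5 mm above the table. Origin: on the ram axis, 39.5 mm below the foot's underside.
- carrier: Loaded carrier: aluminium plate 159 x 70 x 8 mm (x = -127 to +32, y within 35), black grip bar at one end, at the other a copper backing plate 56 x 56 x 3 mm (top 11 mm up) with four dowels and the disc. About 0.37 kg with the disc. Origin: underside, below the centre of the copper; x points from grip bar to front end, z up. Starts flat on the table, left of the press.
- carrier_grip (a point): Middle of the loaded carrier's grip bar, 115 mm behind its origin and 28 mm above its underside. The bar is 14 mm thick along the carrier's x, 44 mm long along its y, and stands from 8 to 40 mm above the underside. Axes as carrier.
- disc: Plain metal disc, 50 mm across, 6 mm thick, loose on the copper plate of the loaded carrier (between dowels that stand 4 mm up from the copper). Origin: centre of its underside.
- spare_carrier: Empty carrier of the same shape and size, without copper plate and disc, lying beside the loaded one (either may be the left one). Origin and axes as carrier.
- jar_a: Screw-lid sample jar, 54 mm across, 62 mm high, upright on the table. Origin: centre of its underside. A bystander.
- calipers: Digital calipers, 214 x 68 x 14 mm, lying on the table behind the carriers. Origin: centre of the underside. A bystander.
Mind the look-alikes: they are no part of the job. Leave any blue or turquoise look-alike of the disc alone.

How it is judged:
By the outcome, as a careful person would: the job done as asked, in the order asked, and still so for the second after the job is handed in, while the arm keeps its last pose, push and grip.
It also fails if it takes over 59 s, if anything falls off the work surface, if the arm or the gripper's body presses on something with over 40 N, if the wrist force passes 120 N, or if a joint passes its speed limit or range.

## Working session

There is one attempt and no reset: what is moved stays moved. The work goes in short steps, Python scripts to look and compute and a tool call to move; the robot and the scene stay as the last step left them, time stands still between calls to the robot, and variables do not carry over. Pictures are saved under pics/ and viewed, and the job is handed in when it is done.

Besides the shell and the picture viewer there is one more tool, called after "Emit:" by a JSON object that holds its "name" and its "arguments". apply_moves: Moves the arm, as the interface text tells. Its arguments: {"type":"object","properties":{"increments":{"type":"array","items":{"type":"object","properties":{"grip":{"type":"number"},"xyz":{"type":"array","items":{"type":"number"}},"rotation":{"type":"array","items":{"type":"number"}}}}},"squeeze":{"type":"number"}},"required":["increments"]}

```bash
ls; mkdir -p pics; python3 - <<'E'
from bench import r, viewer
import cv2, numpy as np
print(r.read_state())
for n in ["scene","top","wrist"]:
    c=viewer.camera(n); cv2.imwrite(f"pics/{n}0.png",c["img"]); np.savez(f"pics/{n}0.npz",**c)
    print(n,c["vertical_fov"],c["cx"],c["cy"],c["rvec"],c["tvec"])
E
```

```text
pics
{'time': 0.0, 'joint_positions': array([ 1.3044097 ,  0.33290466, -0.0646953 ,  1.46094781,  0.02164249,
        1.34990457, -0.08850437]), 'joint_vel': array([ 0.00181624, -0.00031041, -0.00106244, -0.00195397, -0.00200411,
       -0.00080317,  0.00031274]), 'joint_torque': array([-1.63628938e-04, -6.23260689e+01,  2.46443687e-02, -3.89908791e+01,
       -6.14030496e-02,  3.96119140e-02,  1.91668914e-04]), 'ee_pos': array([ 0.1507307 , -0.60610371,  0.19293041]), 'eef_rot': array([ 7.87844958e-01, -6.15873188e-01, -6.10653399e-04, -4.07049367e-04]), 'ft_force': array([0.52957511, 0.38899869, 0.38897306]), 'torque': array([0.01028584, 0.01498254, 0.06269503]), 'width': 0.08702344032230451}
scene 43.0670017013957 323.8257620081059 234.77032315940033 [ 1.29154761 -2.20327278  0.97900521] [0.2534046  0.52610437 1.01491587]
top 47.62241485654344 321.95330651555787 241.0668930351242 [ 2.17160367 -2.20354316  0.09947037] [-0.0447979   0.63528477  1.18355164]
wrist 65.70646984690485 317.4596608214205 240.39636978259168 [-2.27435054  1.77695831  0.27768874] [-0.62484036 -0.03677836  0.39191836]
```

View pics/scene0.png

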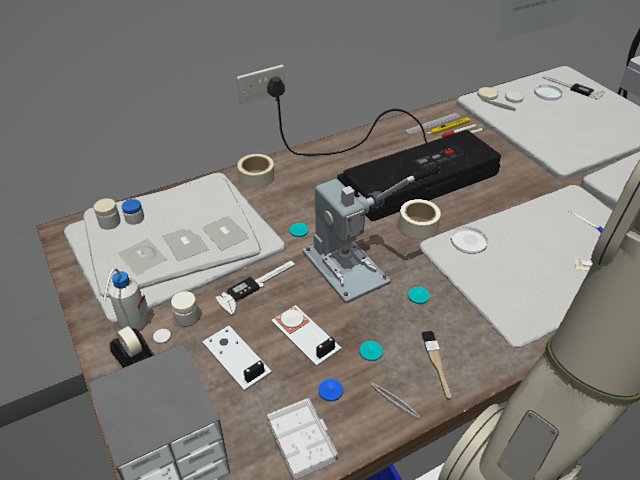

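View pics/top0.png

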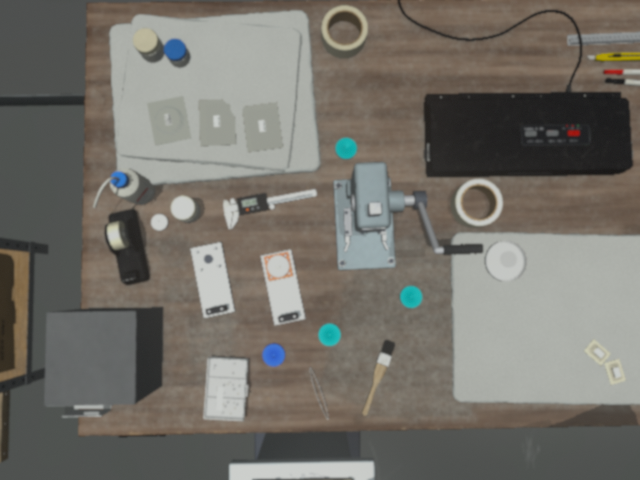

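View pics/wrist0.png

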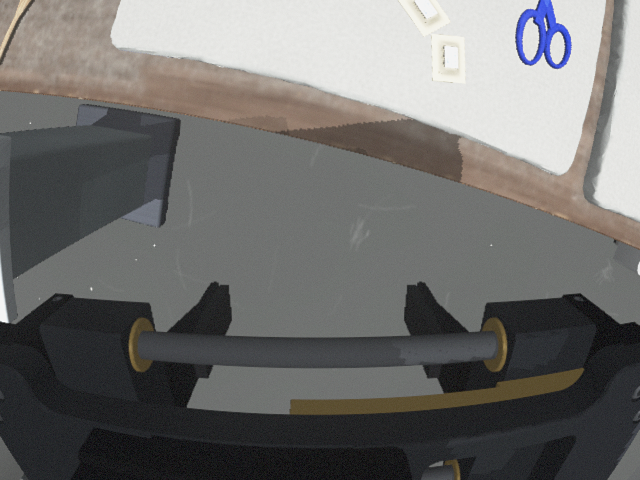

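Two carriers are in view. The loaded one (orange copper plate and silver disc, top ≈(282,287)) fits the description; the one at ≈(212,280) is bare, so it is the spare. I'll confirm this in a crop and measure.

```bash
cat > h.py <<'E'
import numpy as np, cv2
def cloud(c):
    f=240/np.tan(np.radians(float(c["vertical_fov"]))/2)
    v,u=np.mgrid[0:480,0:640]; z=c["range_z"]
    P=np.stack([(u-c["cx"])/f*z,(v-c["cy"])/f*z,z],-1)
    R=cv2.Rodrigues(np.array(c["rvec"],float))[0]
    W=(P-np.array(c["tvec"]).reshape(3))@R
    W[z<=0]=np.nan
    return W
def proj(c,X):
    f=240/np.tan(np.radians(float(c["vertical_fov"]))/2)
    R=cv2.Rodrigues(np.array(c["rvec"],float))[0]
    p=np.atleast_2d(X)@R.T+np.array(c["tvec"]).reshape(3)
    return np.stack([c["cx"]+f*p[:,0]/p[:,2],c["cy"]+f*p[:,1]/p[:,2]],-1)
E
python3 - <<'E'
from h import *
c=dict(np.load("pics/top0.npz")); W=cloud(c)
def s(u,v): print((u,v),W[v,u].round(4))
for p in [(282,270),(289,317),(265,285),(297,285),(212,280),(375,210),(364,250),(464,249),(340,265),(390,265),(150,250),(300,230)]: s(*p)
im=c["img"]
a=cv2.resize(im[225:345,180:320],None,fx=5,fy=5,interpolation=cv2.INTER_CUBIC)
cv2.imwrite("pics/cropA.png",a)
b=cv2.resize(im[150:280,320:500],None,fx=4.4,fy=4.4,interpolation=cv2.INTER_CUBIC)
cv2.imwrite("pics/cropB.png",b)
c=dict(np.load("pics/scene0.npz"))
cv2.imwrite("pics/cropC.png",cv2.resize(c["img"][160:310,260:460],None,fx=4,fy=4,interpolation=cv2.INTER_CUBIC))
E
```

```text
(282, 270) [0.5718 0.0357 0.0175]
(289, 317) [0.4693 0.02   0.0419]
(265, 285) [ 0.5391  0.0755 -0.0014]
(297, 285) [0.5381 0.0031 0.0076]
(212, 280) [0.5521 0.1928 0.0083]
(375, 210) [ 0.6736 -0.1495  0.24  ]
(364, 250) [ 0.6141 -0.1483  0.0128]
(464, 249) [ 0.5963 -0.2959  0.2944]
(340, 265) [ 0.5811 -0.0937  0.0164]
(390, 265) [ 0.5798 -0.2067  0.0068]
(150, 250) [ 6.218e-01  3.342e-01 -5.000e-04]
(300, 230) [ 0.6625 -0.0049 -0.0011]
```

View pics/cropA.png

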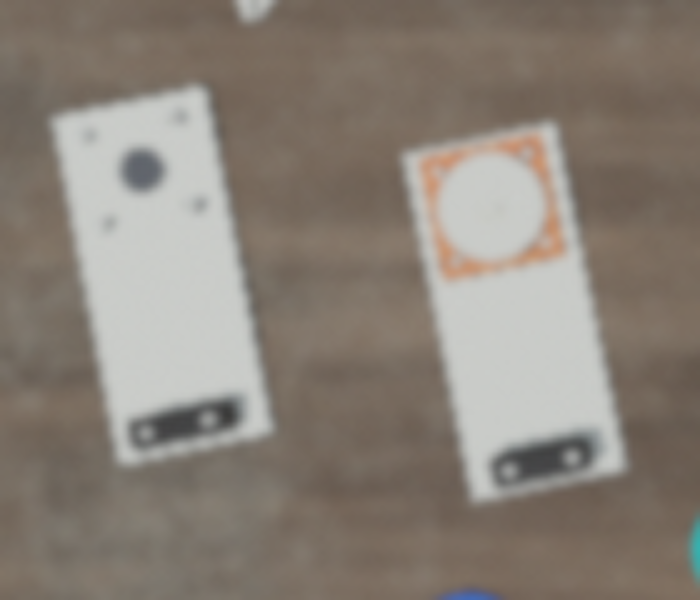

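View pics/cropB.png

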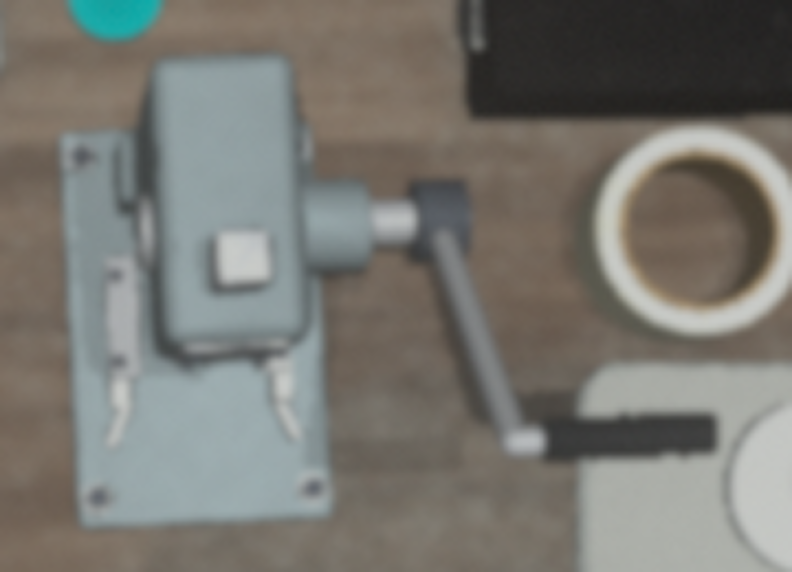

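View pics/cropC.png

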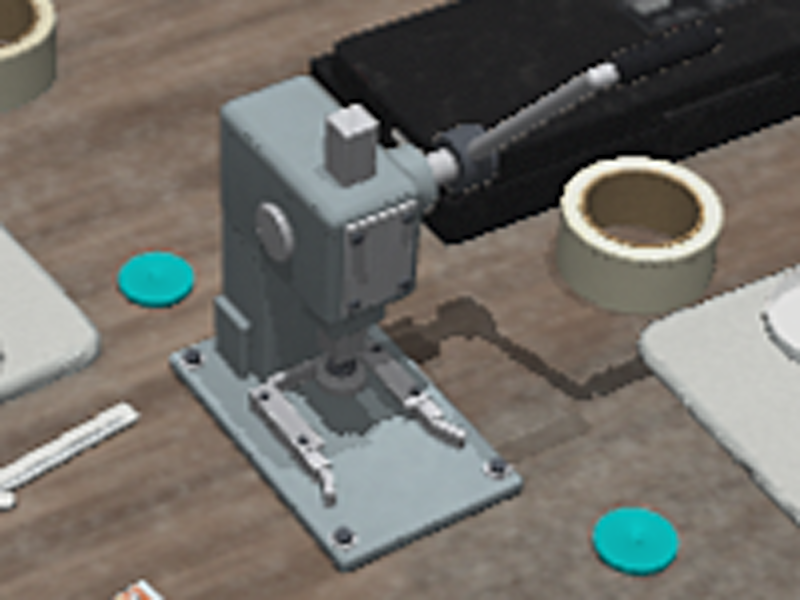

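The crop confirms it: the right-hand carrier has the copper plate and disc, and the left one is empty. Next I'll fit poses from the corners.

```bash
cat > fit.py <<'E'
from h import *
from scipy.optimize import least_squares
def ray(c,uv,z):
    f=240/np.tan(np.radians(float(c["vertical_fov"]))/2)
    R=cv2.Rodrigues(np.array(c["rvec"],float))[0]; t=np.array(c["tvec"]).reshape(3)
    d=np.c_[(uv[:,0]-c["cx"])/f,(uv[:,1]-c["cy"])/f,np.ones(len(uv))]@R; o=-R.T@t
    return o+d*((z-o[2])/d[:,2])[:,None]
def fit2(M,Wd,x0):
    M=np.array(M)[:,:2]
    g=lambda p:((M@np.array([[np.cos(p[2]),np.sin(p[2])],[-np.sin(p[2]),np.cos(p[2])]])+p[:2])-Wd[:,:2]).ravel()
    s=least_squares(g,x0); return s.x, s.fun.reshape(-1,2)*1000
E
python3 - <<'E'
from fit import *
c=dict(np.load("pics/top0.npz"))
uvA=lambda a:(np.array(a)+.5)/5-.5+[180,225]
uvB=lambda a:(np.array(a)+.5)/4.4-.5+[320,150]
w=ray(c,uvA([(403,153),(555,122),(627,470),(473,502)]),.008)
x,e=fit2([(.032,.035),(.032,-.035),(-.127,-.035),(-.127,.035)],w,[.56,.04,0]); print("carrier",x,np.degrees(x[2]));print(e.round(1))
p=x
R=np.array([[np.cos(x[2]),-np.sin(x[2])],[np.sin(x[2]),np.cos(x[2])]])
print("grip",R@[-.115,0]+x[:2])
print("grip top blob",ray(c,uvA([(543,460)]),.040))
w=ray(c,uvB([(62,135),(82,526),(330,515)]),.012)
x,e=fit2([(.1,.065),(-.105,.065),(-.105,-.065)],w,[.65,-.15,0]); print("press",x,np.degrees(x[2]));print(e.round(1))
# depth points of grip, lever, ram top
W=cloud(c)
R=np.array([[np.cos(x[2]),-np.sin(x[2])],[np.sin(x[2]),np.cos(x[2])]])
def inpress(q): return np.r_[R.T@(q[:2]-x[:2]),q[2]]
sub=W[235:265,436:490].reshape(-1,3); sub=sub[sub[:,2]>.15]
q=np.array([inpress(a) for a in sub]); 
print("lever pts",len(q),q.min(0).round(3),q.max(0).round(3),np.median(q,0).round(3))
sub=W[203:216,369:382].reshape(-1,3); print("ram top",inpress(np.median(sub,0)))
print("exp grip at rest", .024-.17*np.cos(np.radians(50)), -.143,.155+.17*np.sin(np.radians(50)))
# plane check
print("table", np.nanmedian(W[300:340,340:380,2]), "plate",np.nanmedian(W[285:305,275:290,2]),"base",np.nanmedian(W[248:260,350:378,2]))
E
```

```text
carrier [0.58121144 0.04459045 0.19117265] 10.953385938539858
[[-0.   0.1]
 [ 0.3 -0.2]
 [ 0.   0. ]
 [-0.3  0.1]]
grip [0.4683065  0.02273926]
grip top blob [[0.47006562 0.02184198 0.04      ]]
press [ 0.67768949 -0.15021387  0.03039044] 1.7412440672541136
[[ 2.3  0.8]
 [-1.2  1.3]
 [-1.  -2.1]]
lever pts 474 [-0.095 -0.176  0.268] [-0.068 -0.095  0.299] [-0.086 -0.136  0.292]
ram top [-0.00199203  0.00079121  0.23925153]
exp grip at rest -0.0852738936467117 -0.143 0.28522755533022626
table -0.0006511292131882439 plate 0.007684014165382901 base 0.011940676635991604
```

```bash
python3 - <<'E'
from fit import *
from scipy.spatial.transform import Rotation as Ro
from bench import r
s=r.read_state()
c=dict(np.load("pics/wrist0.npz"))
R=cv2.Rodrigues(c["rvec"].astype(float))[0]; o=-R.T@c["tvec"].reshape(3)
T=Ro.from_quat(s["eef_rot"]).as_matrix()
print("cam in tool",T.T@(o-s["ee_pos"]),"axes in tool\n",T.T@R.T)
print("T",T)
c=dict(np.load("pics/top0.npz"));R=cv2.Rodrigues(c["rvec"].astype(float))[0];print("top cam",-R.T@c["tvec"].reshape(3))
W=cloud(c)
# front edge & side edges of press base via depth: rows of height
for v in range(262,274): print(v,(W[v,345:392:6,2]*1000).round(0))
for v in (240,250,260): print(v,[(u,round(float(W[v,u,2]*1000)),) for u in list(range(332,345))+list(range(388,400))])
E
```

```text
cam in tool [ 0.0003615 -0.0842144 -0.1906954] axes in tool
 [[ 9.99999923e-01  3.91634195e-04 -1.23283693e-05]
 [-3.69403515e-04  9.52793723e-01  3.03618157e-01]
 [ 1.30653645e-04 -3.03618129e-01  9.52793794e-01]]
T [[ 2.41366883e-01 -9.70433887e-01 -3.13032412e-04]
 [-9.70433394e-01 -2.41367077e-01  9.80806607e-04]
 [-1.02736369e-03  6.70428724e-05 -9.99999470e-01]]
top cam [ 0.54034134 -0.03797223  1.23003147]
262 [10. 12.  9. 11. 14. 13. 14. 14.]
263 [10. 10.  8. 12. 10. 12.  8. 14.]
264 [11. 12. 13.  7. 16. 12. 12. 11.]
265 [16. 12. 10. 12. 10. 10. 13. 12.]
266 [10.  9. 14.  9. 12. 12. 14. 12.]
267 [14.  9. 13. 16. 12.  9. 14. 12.]
268 [ 8. 11. 13. 13. 10. 10. 11. -3.]
269 [10.  6. 11. 11. -1.  2.  1.  1.]
270 [ 3. -1. -5.  2. -5. -4. -2. -2.]
271 [ 1. -1.  3.  0.  1.  2. -1.  1.]
272 [-4.  1.  1. -1.  3. -3. -3.  2.]
273 [-3.  0.  2. -0. -2.  1.  2.  2.]
240 [(332, 0), (333, 0), (334, -2), (335, -1), (336, 12), (337, 11), (338, 13), (339, 10), (340, 14), (341, 10), (342, 12), (343, 12), (344, 17), (388, 11), (389, 11), (390, 13), (391, 10), (392, 15), (393, 11), (394, 1), (395, 1), (396, -2), (397, 0), (398, -2), (399, 2)]
250 [(332, -1), (333, -3), (334, 1), (335, 1), (336, 9), (337, 10), (338, 11), (339, 10), (340, 12), (341, 10), (342, 12), (343, 11), (344, 20), (388, 10), (389, 12), (390, 11), (391, 19), (392, 13), (393, 12), (394, -2), (395, -3), (396, 0), (397, -1), (398, -2), (399, -1)]
260 [(332, -2), (333, -1), (334, 0), (335, -4), (336, -5), (337, 13), (338, 12), (339, 10), (340, 13), (341, 9), (342, 6), (343, 12), (344, 10), (388, 10), (389, 15), (390, 21), (391, 21), (392, 22), (393, 13), (394, 10), (395, 0), (396, -2), (397, 3), (398, -2), (399, -3)]
```

```bash
cat > edge.py <<'E'
from fit import *
from scipy.ndimage import map_coordinates, gaussian_filter
def place(p,X):
    X=np.atleast_2d(X); cc,s=np.cos(p[2]),np.sin(p[2])
    return np.c_[p[0]+cc*X[:,0]-s*X[:,1],p[1]+s*X[:,0]+cc*X[:,1],X[:,2]]
def refine(c,p,segs,rng=.008,iters=6,verbose=True):
    g=gaussian_filter(c["img"].astype(float),(0.7,.7,0))
    for it in range(iters):
        A=[];b=[]; tags=[]
        for k,(a,e,n) in enumerate(segs):
            a,e,n=map(lambda q:np.array(q,float),(a,e,n))
            for t in np.linspace(.05,.95,30):
                m=a+(e-a)*t; ds=np.linspace(-rng,rng,65)
                uv=proj(c,place(p,m+ds[:,None]*n))
                pr=np.stack([map_coordinates(g[...,i],[uv[:,1],uv[:,0]],order=1) for i in range(3)],-1)
                G=np.linalg.norm(np.gradient(pr,axis=0),axis=1)
                w=G**4; 
                d=(ds*w).sum()/w.sum()
                A.append([n[0],n[1],n[1]*m[0]-n[0]*m[1]]);b.append(d);tags.append(k)
        A=np.array(A);b=np.array(b);tags=np.array(tags)
        x=least_squares(lambda x:(A@x-b)*1000,np.zeros(3),loss='soft_l1',f_scale=.5).x
        cc,s=np.cos(p[2]),np.sin(p[2])
        p=np.array([p[0]+cc*x[0]-s*x[1],p[1]+s*x[0]+cc*x[1],p[2]+x[2]]); rng=max(rng*.8,.004)
    if verbose:
        for k in range(len(segs)): print(" seg",k,"med resid mm",np.round(np.median((b-A@x)[tags==k])*1000,2))
    return p
z=.012
PRESS=[((-.105,.065,z),(.03,.065,z),(0,1,0)),((-.105,-.06,z),(-.105,.06,z),(1,0,0)),((-.105,-.065,z),(-.03,-.065,z),(0,1,0))]
z=.008
CAR=[((-.127,.035,z),(.032,.035,z),(0,1,0)),((-.127,-.035,z),(.032,-.035,z),(0,1,0)),((.032,-.03,z),(.032,.03,z),(1,0,0)),((-.127,-.03,z),(-.127,.03,z),(1,0,0))]
E
python3 - <<'E'
from edge import *
for n in ("top","scene"):
    c=dict(np.load(f"pics/{n}0.npz"))
    p=refine(c,[.6777,-.1502,.0304],PRESS); print(n,"press",p.round(4),np.degrees(p[2]))
    p=refine(c,[.5812,.0446,.1912],CAR); print(n,"carrier",p.round(4),np.degrees(p[2]))
E
```

```text
seg 0 med resid mm -0.82
 seg 1 med resid mm -0.01
 seg 2 med resid mm 1.3
top press [ 0.679  -0.1499  0.0262] 1.4990155897835173
 seg 0 med resid mm 0.12
 seg 1 med resid mm -0.18
 seg 2 med resid mm 0.14
 seg 3 med resid mm -0.8
top carrier [0.5818 0.0452 0.1938] 11.10216752288172
 seg 0 med resid mm -0.74
 seg 1 med resid mm 0.07
 seg 2 med resid mm 0.73
scene press [ 0.6783 -0.1493  0.0232] 1.3269188120565527
 seg 0 med resid mm -0.02
 seg 1 med resid mm 0.02
 seg 2 med resid mm 0.14
 seg 3 med resid mm -0.05
scene carrier [0.5823 0.0452 0.189 ] 10.826385301433154
```

```bash
cat > go.py <<'E'
import numpy as np
from scipy.spatial.transform import Rotation as Ro
from bench import r
def target_R(yaw,tilt):  # yaw of carrier x; tool x=-y_c ; tilt leans hand back toward -x_c
    c,s=np.cos(yaw),np.sin(yaw)
    xc=np.array([c,s,0]);yc=np.array([-s,c,0]);zc=np.array([0,0,1.])
    t=np.radians(tilt)
    tz=-zc*np.cos(t)+xc*np.sin(t); tx=-yc; ty=np.cross(tz,tx)
    return np.c_[tx,ty,tz]
def delta(pos,R):
    s=r.read_state(); T=Ro.from_quat(s["eef_rot"]).as_matrix()
    d=T.T@(np.array(pos)-s["ee_pos"])*1000
    rv=Ro.from_matrix(T.T@R).as_rotvec(degrees=True)
    print("t",round(s["time"],2),"pos",s["ee_pos"].round(4),"F",s["ft_force"].round(2),"w",round(s["width"],4),"j",s["joint_positions"].round(2))
    print("xyz",d.round(1),"rot",rv.round(2))
E
python3 - <<'E'
from go import *
R=target_R(np.radians(11),15)
g=np.array([.4691,.0233,.030]); tcp=g+R[:,2]*.011
print(tcp)
delta(tcp+[0,0,.12],R)
E
```

```text
[0.4718947  0.02384324 0.01937482]
t 0.15 pos [ 0.1508 -0.6062  0.1932] F [ 0.04 -0.28 -0.65] w 0.0869 j [ 1.3   0.33 -0.06  1.46  0.02  1.35 -0.09]
xyz [-533.9 -463.7   54.3] rot [15.    0.45  2.94]
```

Emit:
{"name": "apply_moves", "arguments": {"increments": [{"grip":0,"xyz":[-50,-25,0],"rotation":[3,0,1]},{"grip":0,"xyz":[-100,-60,0],"rotation":[6,0,2]},{"grip":0,"xyz":[-145,-100,0],"rotation":[9,0,3]},{"grip":0,"xyz":[-190,-142,0],"rotation":[12,0,3]},{"grip":0,"xyz":[-235,-184,0],"rotation":[15,0.4,3]}]}}

```text
time: 0.78
ee_pos: [0.2734, -0.332, 0.1933]
eef_rot: [0.765, -0.631, 0.083, -0.102]
ft_force: [1.2, 0.8, 1.0]
width: 0.0872
```

```bash
python3 - <<'E'
from go import *
R=target_R(np.radians(11),15)
delta([.4719,.0238,.14],R)
E
```

```text
t 0.78 pos [ 0.2734 -0.332   0.1933] F [1.23 0.76 0.98] w 0.0872 j [ 1.23 -0.17 -0.22  2.03 -0.3   1.2  -0.26]
xyz [-311.6 -239.4  120.1] rot [-0.09  0.03 -0.07]
```

Emit:
{"name": "apply_moves", "arguments": {"increments": [{"grip":0,"xyz":[-30,-55,0],"rotation":[0,0,0]},{"grip":0,"xyz":[-75,-100,25],"rotation":[0,0,0]},{"grip":0,"xyz":[-125,-135,50],"rotation":[0,0,0]},{"grip":0,"xyz":[-170,-170,75],"rotation":[0,0,0]},{"grip":0,"xyz":[-215,-200,90],"rotation":[0,0,0]}]}}

```text
time: 1.4
ee_pos: [0.4437, -0.0816, 0.1586]
eef_rot: [0.765, -0.631, 0.083, -0.101]
ft_force: [0.9, -0.5, 1.1]
width: 0.0872
```

```bash
python3 - <<'E'
from go import *
R=target_R(np.radians(11),15)
delta([.4719,.0238,.11],R)
E
```

```text
t 1.4 pos [ 0.4437 -0.0816  0.1586] F [ 0.87 -0.54  1.11] w 0.0872 j [ 0.99 -0.25 -0.71  2.12 -0.33  0.99 -0.96]
xyz [-98.1 -33.3  59.4] rot [-0.08  0.02 -0.08]
```

Emit:
{"name": "apply_moves", "arguments": {"increments": [{"grip":0,"xyz":[-45,-15,25],"rotation":[0,0,0]},{"grip":0,"xyz":[-90,-30,50],"rotation":[0,0,0]},{"grip":0,"xyz":[-98,-33.3,59],"rotation":[0,0,0]},{"grip":0,"xyz":[-98,-33.3,59],"rotation":[0,0,0]}]}}

```text
time: 1.9
ee_pos: [0.4713, 0.0244, 0.1099]
eef_rot: [0.765, -0.63, 0.083, -0.101]
ft_force: [-0.2, -0.4, 0.3]
width: 0.087
```

```bash
python3 - <<'E'
from go import *
from bench import viewer
import cv2
c=viewer.camera("wrist"); cv2.imwrite("pics/w1.png",c["img"]); np.savez("pics/w1.npz",**c)
R=target_R(np.radians(11),15)
delta([.4719,.0238,.0215],R)
E
```

```text
t 1.95 pos [0.4715 0.0235 0.1103] F [-0.28 -0.27 -0.69] w 0.0871 j [ 0.94 -0.16 -0.98  2.15 -0.23  0.84 -1.29]
xyz [-0.1 22.6 85.9] rot [-0.05  0.04 -0.07]
```

View pics/w1.png

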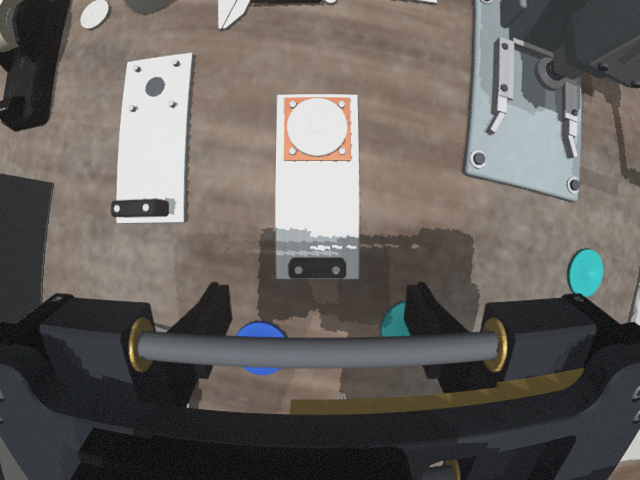

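Emit:
{"name": "apply_moves", "arguments": {"increments": [{"grip":0,"xyz":[0,8,30],"rotation":[0,0,0]},{"grip":0,"xyz":[0,15,57],"rotation":[0,0,0]},{"grip":0,"xyz":[0,20,77],"rotation":[0,0,0]},{"grip":0,"xyz":[0,22.6,85.5],"rotation":[0,0,0]},{"grip":0,"xyz":[0,22.6,85.5],"rotation":[0,0,0]}]}}

```text
time: 2.58
ee_pos: [0.4714, 0.0226, 0.0215]
eef_rot: [0.764, -0.632, 0.082, -0.101]
ft_force: [-0.3, -0.2, 0.6]
width: 0.0869
```

Emit:
{"name": "apply_moves", "arguments": {"increments": [{"grip":90,"xyz":[0,0,0],"rotation":[0,0,0]},{"grip":140,"xyz":[0,0,0],"rotation":[0,0,0]},{"grip":200,"xyz":[0,0,0],"rotation":[0,0,0]},{"grip":255,"xyz":[0,0,0],"rotation":[0,0,0]},{"grip":255,"xyz":[0,0,0],"rotation":[0,0,0]}], "squeeze": 55}}

```text
time: 3.2
ee_pos: [0.4714, 0.0226, 0.0215]
eef_rot: [0.764, -0.632, 0.082, -0.101]
ft_force: [-0.4, -0.3, 0.2]
width: 0.0448
```

```bash
python3 - <<'E'
from go import *
from bench import viewer
import cv2
c=viewer.camera("wrist"); cv2.imwrite("pics/w2.png",c["img"])
R=target_R(np.radians(11),15)
delta([.4719,.0238,.0415],R)
E
```

```text
t 3.25 pos [0.4714 0.0226 0.0215] F [ 1.14  0.26 -0.65] w 0.0411 j [ 0.94  0.08 -1.07  2.23  0.08  0.61 -1.56]
xyz [ -1.1  -5.9 -19.1] rot [ 0.03  0.04 -0.17]
```

View pics/w2.png

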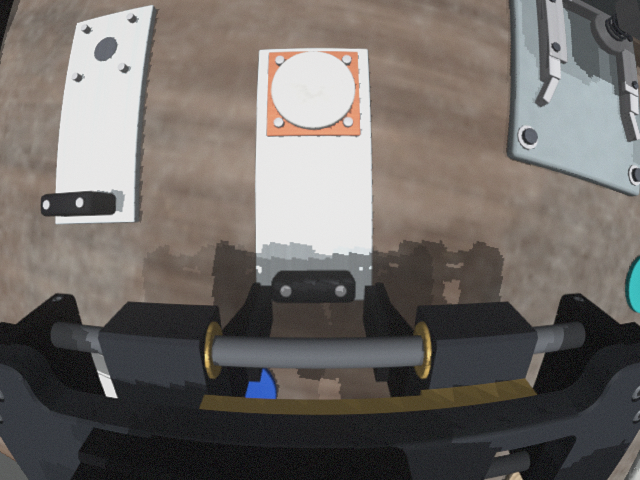

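Emit:
{"name": "apply_moves", "arguments": {"increments": [{"grip":255,"xyz":[0,0,0],"rotation":[0,0,0]},{"grip":255,"xyz":[0,0,0],"rotation":[0,0,0]}]}}

```text
time: 3.5
ee_pos: [0.4714, 0.0227, 0.0215]
eef_rot: [0.764, -0.632, 0.082, -0.101]
ft_force: [-0.7, -0.3, -0.2]
width: 0.0212
```

```bash
python3 - <<'E'
from go import *
from bench import viewer
import cv2
c=viewer.camera("wrist"); cv2.imwrite("pics/w3.png",c["img"])
R=target_R(np.radians(11),15)
delta([.4719,.0238,.0415],R)
for n in ["scene"]:
    c=viewer.camera(n); cv2.imwrite("pics/s3.png",cv2.resize(c["img"][250:420,200:440],None,fx=3,fy=3))
E
```

```text
t 3.55 pos [0.4714 0.0227 0.0215] F [0.22 0.11 0.51] w 0.0169 j [ 0.94  0.08 -1.07  2.23  0.08  0.61 -1.56]
xyz [ -1.   -5.9 -19.1] rot [ 0.03  0.05 -0.16]
```

View pics/w3.png

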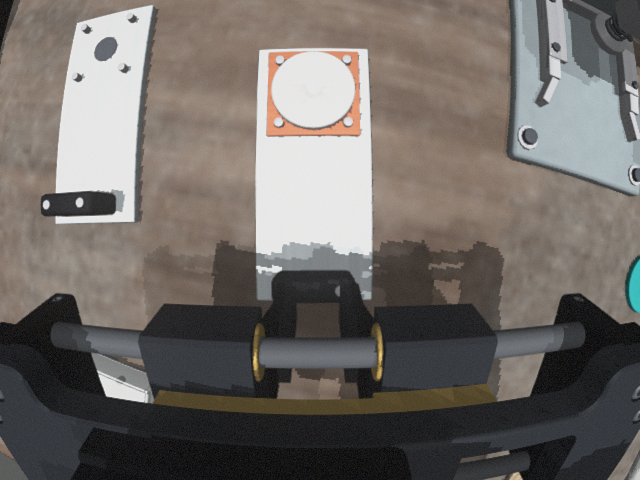

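View pics/s3.png

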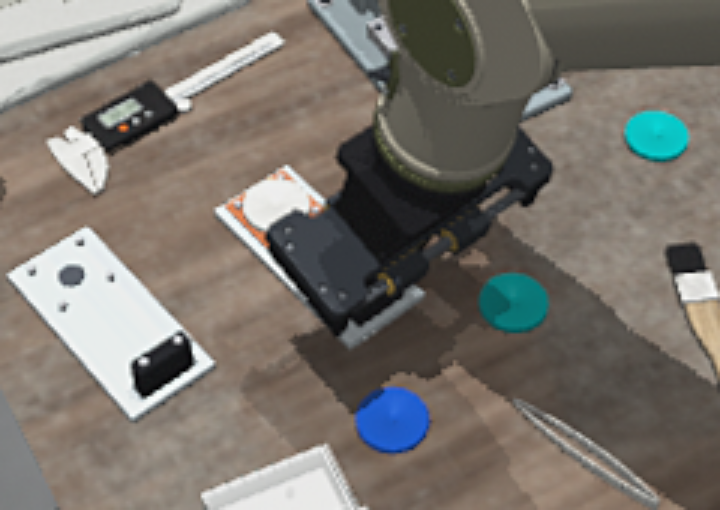

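The fingers closed without taking the bar. I'll locate the fingertips and bar in 3D before going on.

```bash
cat >> h.py <<'E'
def wcloud(c):
    f=240/np.tan(np.radians(float(c["vertical_fov"]))/2)
    v,u=np.mgrid[0:480,0:640]; dx=u-c["cx"]; dy=v-c["cy"]; rr=np.hypot(dx,dy); th=rr/f
    k=np.where(rr>0,np.tan(th)/np.maximum(rr,1e-9),1/f); z=c["range_z"]
    P=np.stack([dx*k*z,dy*k*z,z],-1)
    R=cv2.Rodrigues(np.array(c["rvec"],float))[0]
    W=(P-np.array(c["tvec"]).reshape(3))@R; W[z<=0]=np.nan
    return W
E
python3 - <<'E'
from h import *
from bench import viewer,r
c=viewer.camera("wrist"); np.savez("pics/w4.npz",**c); W=wcloud(c)
cv2.imwrite("pics/w4.png",cv2.resize(c["img"][240:420,200:440],None,fx=3.2,fy=3.2))
for v in range(264,345,5): print(v,[tuple((W[v,u]*1000).round().astype(int)) if np.isfinite(W[v,u,0]) else None for u in (275,290,317,340,355)])
print(W[90,317],W[200,317],r.read_state()["width"])
E
```

```text
264 [(np.int64(474), np.int64(49), np.int64(9)), (np.int64(476), np.int64(40), np.int64(8)), (np.int64(479), np.int64(24), np.int64(6)), (np.int64(481), np.int64(11), np.int64(7)), (np.int64(483), np.int64(2), np.int64(7))]
269 [(np.int64(471), np.int64(48), np.int64(8)), (np.int64(473), np.int64(39), np.int64(10)), (np.int64(476), np.int64(23), np.int64(8)), (np.int64(479), np.int64(10), np.int64(9)), (np.int64(480), np.int64(1), np.int64(8))]
274 [(np.int64(468), np.int64(47), np.int64(8)), (np.int64(473), np.int64(38), np.int64(27)), (np.int64(476), np.int64(23), np.int64(28)), (np.int64(478), np.int64(11), np.int64(28)), (np.int64(477), np.int64(1), np.int64(9))]
279 [(np.int64(470), np.int64(44), np.int64(39)), (np.int64(472), np.int64(37), np.int64(38)), (np.int64(475), np.int64(23), np.int64(39)), (np.int64(477), np.int64(11), np.int64(38)), (np.int64(474), np.int64(0), np.int64(8))]
284 [(np.int64(468), np.int64(44), np.int64(39)), (np.int64(472), np.int64(36), np.int64(54)), (np.int64(472), np.int64(23), np.int64(40)), (np.int64(474), np.int64(11), np.int64(39)), (np.int64(4
[... 2188 characters left out ...]
94)), (np.int64(434), np.int64(15), np.int64(-1)), (np.int64(464), np.int64(12), np.int64(94)), (np.int64(466), np.int64(7), np.int64(96))]
339 [(np.int64(473), np.int64(33), np.int64(140)), (np.int64(473), np.int64(29), np.int64(138)), (np.int64(474), np.int64(23), np.int64(138)), (np.int64(476), np.int64(17), np.int64(138)), (np.int64(476), np.int64(13), np.int64(138))]
344 [(np.int64(472), np.int64(33), np.int64(139)), (np.int64(472), np.int64(29), np.int64(139)), (np.int64(474), np.int64(23), np.int64(140)), (np.int64(475), np.int64(17), np.int64(141)), (np.int64(476), np.int64(14), np.int64(141))]
[0.58017634 0.04342921 0.01664466] [0.51612488 0.03114011 0.00764596] 0.008779992550998648
```

View pics/w4.png

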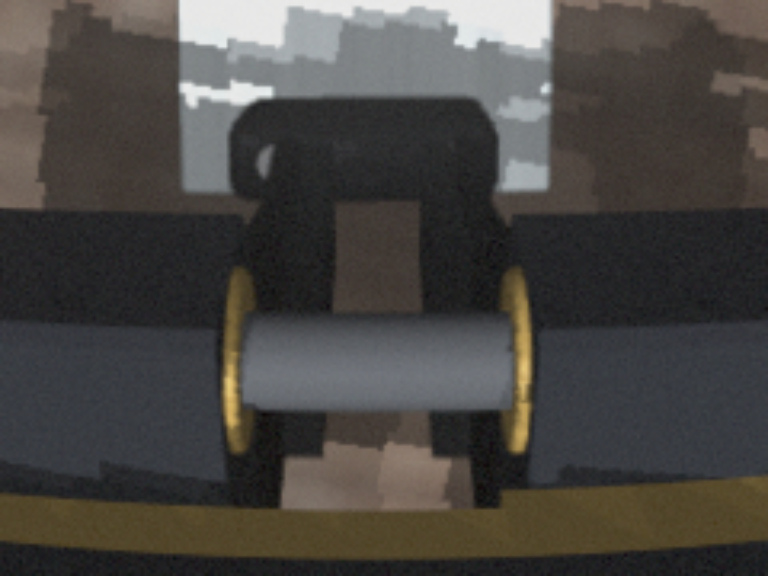

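```bash
python3 - <<'E'
from h import *
from scipy.spatial.transform import Rotation as Ro
c=dict(np.load("pics/w1.npz")); W=wcloud(c)
T=Ro.from_quat([0.765,-0.63,0.083,-0.101]).as_matrix(); p=np.array([.4715,.0235,.1103])
L=(W-p)@T*1000
for v in range(280,385,6): print(v,[tuple(int(x) for x in L[v,u].round()) for u in (205,215,222,228,412,420,430) if np.isfinite(L[v,u,0])])
c=dict(np.load("pics/w4.npz")); W=wcloud(c); p=np.array([.4714,.0227,.0215]);L=(W-p)@T*1000
print()
for v in range(274,340,6): print(v,[tuple(int(x) for x in L[v,u].round()) for u in (270,280,290,300,335,345,355,362) if np.isfinite(L[v,u,0])])
E
```

```text
280 [(-100, 46, 102), (-91, 46, 103), (-84, 45, 102), (-79, 45, 102), (82, 46, 102), (90, 46, 102), (99, 46, 102)]
286 [(-101, 51, 101), (-49, -11, -33), (-47, -10, -30), (-44, -9, -29), (46, -9, -29), (49, -11, -33), (99, 51, 100)]
292 [(-53, -11, -40), (-48, -10, -38), (-45, -10, -38), (-44, -7, -30), (44, -10, -36), (48, -10, -37), (51, -11, -41)]
298 [(-51, -11, -47), (-47, -10, -43), (-44, -9, -42), (-44, -4, -30), (43, -8, -39), (46, -10, -43), (50, -11, -45)]
304 [(-49, -11, -52), (-44, -6, -42), (-44, -1, -33), (43, -6, -41), (44, -10, -50), (48, -11, -52)]
310 [(-49, -9, -54), (-44, -10, -54), (-44, -5, -45), (-44, 1, -34), (43, -4, -44), (43, -9, -53), (48, -10, -55)]
316 [(-47, -10, -60), (-45, -6, -54), (-44, -2, -45), (-44, 4, -36), (43, -1, -44), (43, -7, -54), (46, -9, -60)]
322 [(-45, -10, -65), (-45, -4, -55), (-44, 0, -48), (-44, 7, -36), (43, 2, -45), (44, -4, -55), (45, -10, -65)]
328 [(-44, -10, -71), (-45, -1, -55), (-44, 4, -47), (-81, 89, 93), (43, 4, -46), (44, -1, -55), (43, -10, -70)]
334 [(-30, -33, -110), (-45, 2, -56), (-44, 6, -48), (-81, 93, 89), (43, 
[... 1712 characters left out ...]
1, -50), (24, 24, 16), (28, 24, 17)]
310 [(-12, -38, -105), (-15, -11, -56), (-11, -10, -54), (-7, -10, -54), (8, -10, -53), (12, -10, -54), (16, -11, -57)]
316 [(-11, -38, -109), (-14, -12, -62), (-11, -11, -60), (-7, -9, -57), (8, -9, -56), (12, -10, -59), (15, -11, -61), (12, -38, -108)]
322 [(-11, -38, -111), (-14, -11, -65), (-10, -10, -64), (-6, -9, -62), (7, -10, -63), (11, -10, -64), (15, -11, -65), (12, -36, -109)]
328 [(-11, -38, -114), (-14, -11, -70), (-10, -10, -68), (-6, -10, -68), (7, -10, -68), (11, -10, -68), (15, -11, -71), (12, -36, -112)]
334 [(-11, -37, -116), (-13, -12, -75), (-10, -10, -72), (-6, -9, -72), (7, -10, -72), (11, -10, -72), (14, -11, -74), (11, -36, -115)]
```

The wrist cloud puts the fingertips about 29 mm behind the reported TCP, where they should be 8 mm ahead of it. So the reported TCP lies about 37 mm too far along tool z, and the fingers closed above the bar. I'll open, then go down by that much more, watching the force.

Emit:
{"name": "apply_moves", "arguments": {"increments": [{"grip":0,"xyz":[0,0,0],"rotation":[0,0,0]},{"grip":0,"xyz":[0,0,0],"rotation":[0,0,0]},{"grip":0,"xyz":[0,0,0],"rotation":[0,0,0]},{"grip":0,"xyz":[0,0,0],"rotation":[0,0,0]},{"grip":0,"xyz":[0,0,0],"rotation":[0,0,0]}]}}

```text
time: 4.28
ee_pos: [0.4714, 0.0227, 0.0215]
eef_rot: [0.764, -0.632, 0.082, -0.101]
ft_force: [0.3, 1.0, -0.3]
width: 0.0512
```

Emit:
{"name": "apply_moves", "arguments": {"increments": [{"grip":0,"xyz":[0,0,0],"rotation":[0,0,0]},{"grip":0,"xyz":[0,0,0],"rotation":[0,0,0]},{"grip":0,"xyz":[0,0,0],"rotation":[0,0,0]},{"grip":0,"xyz":[0,0,0],"rotation":[0,0,0]}]}}

```text
time: 4.78
ee_pos: [0.4714, 0.0227, 0.0215]
eef_rot: [0.764, -0.632, 0.082, -0.101]
ft_force: [-0.2, -0.4, 0.8]
width: 0.0855
```

```bash
python3 - <<'E'
from go import *
from h import *
from bench import viewer
c=viewer.camera("wrist"); W=wcloud(c); s=r.read_state()
T=Ro.from_quat(s["eef_rot"]).as_matrix();L=(W-s["ee_pos"])@T*1000
cv2.imwrite("pics/w5.png",c["img"])
# finger front-face points: y in -14..-7, |x| 40..60
m=(abs(abs(L[...,0])-47)<8)&(L[...,1]>-14)&(L[...,1]<-7)&(L[...,2]<0)
print(m.sum(), np.nanpercentile(L[m][:,2],[50,90,98,99.8]))
g=np.array([.469,.0233,.0315]); R=target_R(np.radians(11),15)
t=g+R[:,2]*.0475; print(t); delta(t,R)
E
```

```text
3822 [-65.13298097 -38.06274012 -30.39535115 -28.27783143]
[ 0.48106803  0.02564579 -0.01438148]
t 4.83 pos [0.4714 0.0227 0.0215] F [ 0.24 -0.14 -0.66] w 0.0856 j [ 0.94  0.08 -1.07  2.23  0.08  0.61 -1.56]
xyz [-1.  -0.4 37.3] rot [ 0.02  0.05 -0.16]
```

Emit:
{"name": "apply_moves", "arguments": {"increments": [{"grip":0,"xyz":[-0.5,0,10],"rotation":[0,0,0]},{"grip":0,"xyz":[-1,0,20],"rotation":[0,0,0]},{"grip":0,"xyz":[-1,-0.4,28],"rotation":[0,0,0]},{"grip":0,"xyz":[-1,-0.4,34],"rotation":[0,0,0]},{"grip":0,"xyz":[-1,-0.4,34],"rotation":[0,0,0]}]}}

```text
time: 5.45
ee_pos: [0.4799, 0.0257, -0.0116]
eef_rot: [0.764, -0.632, 0.082, -0.101]
ft_force: [-0.4, -1.3, -0.0]
width: 0.087
```

```bash
python3 - <<'E'
from go import *
from h import *
from bench import viewer
c=viewer.camera("wrist"); cv2.imwrite("pics/w6.png",c["img"])
g=np.array([.469,.0233,.0315]); R=target_R(np.radians(11),15)
delta(g+R[:,2]*.0475,R)
E
```

```text
t 5.5 pos [ 0.48    0.0256 -0.0113] F [ 0.08 -0.42 -0.34] w 0.087 j [ 0.84  0.2  -1.    2.24  0.29  0.55 -1.74]
xyz [ 0.1 -0.2  3.2] rot [ 0.04  0.07 -0.16]
```

View pics/w6.png

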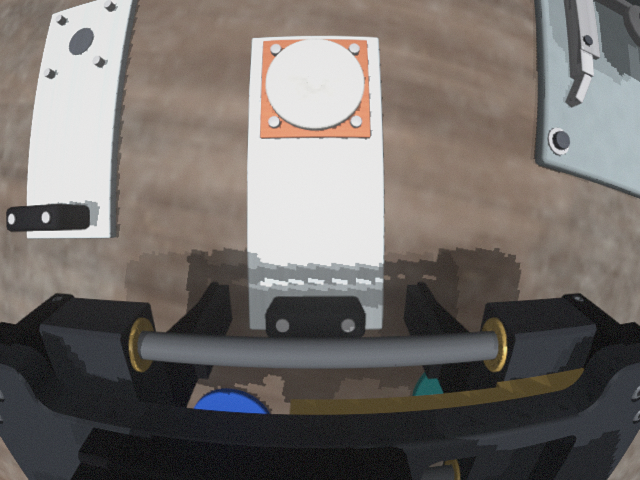

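The reported TCP is now 11 mm below the table with no contact, so the offset is confirmed. The bar is between the fingers.

Emit:
{"name": "apply_moves", "arguments": {"increments": [{"grip":80,"xyz":[0,0,2],"rotation":[0,0,0]},{"grip":160,"xyz":[0,0,2],"rotation":[0,0,0]},{"grip":255,"xyz":[0,0,2],"rotation":[0,0,0]},{"grip":255,"xyz":[0,0,2],"rotation":[0,0,0]},{"grip":255,"xyz":[0,0,2],"rotation":[0,0,0]}], "squeeze": 58}}

```text
time: 6.12
ee_pos: [0.4806, 0.0257, -0.0132]
eef_rot: [0.764, -0.632, 0.082, -0.101]
ft_force: [-1.1, 1.4, 0.5]
width: 0.0445
```

Emit:
{"name": "apply_moves", "arguments": {"increments": [{"grip":255,"xyz":[0,0,0],"rotation":[0,0,0]},{"grip":255,"xyz":[0,0,0],"rotation":[0,0,0]},{"grip":255,"xyz":[0,0,0],"rotation":[0,0,0]}]}}

```text
time: 6.5
ee_pos: [0.4806, 0.0258, -0.0132]
eef_rot: [0.764, -0.632, 0.082, -0.101]
ft_force: [-1.0, 0.8, 0.9]
width: 0.0438
```

```bash
python3 - <<'E'
from go import *
from h import *
from bench import viewer
c=viewer.camera("wrist"); cv2.imwrite("pics/w7.png",c["img"])
g=np.array([.469,.0233,.0415]); R=target_R(np.radians(11),15)
delta(g+R[:,2]*.0475,R)
E
```

```text
t 6.55 pos [ 0.4806  0.0258 -0.0132] F [-1.22  1.31  1.59] w 0.0434 j [ 0.83  0.2  -0.99  2.24  0.3   0.55 -1.75]
xyz [ 0.2 -2.7 -8.4] rot [ 0.04  0.07 -0.15]
```

View pics/w7.png

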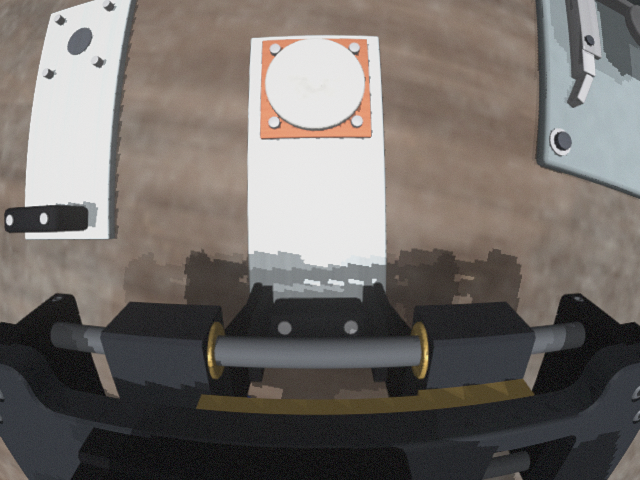

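Gripped at 43.4–44 mm, which is the bar's length. Lifting about 25 mm slowly.

Emit:
{"name": "apply_moves", "arguments": {"increments": [{"grip":255,"xyz":[0,-1.3,-4.8],"rotation":[0,0,0]},{"grip":255,"xyz":[0,-2.6,-9.7],"rotation":[0,0,0]},{"grip":255,"xyz":[0,-4.4,-16.4],"rotation":[0,0,0]},{"grip":255,"xyz":[0,-6.5,-24],"rotation":[0,0,0]},{"grip":255,"xyz":[0,-6.5,-24],"rotation":[0,0,0]}]}}

```text
time: 7.18
ee_pos: [0.4812, 0.0254, 0.0125]
eef_rot: [0.764, -0.632, 0.083, -0.101]
ft_force: [0.2, -0.0, -4.2]
width: 0.0434
```

```bash
cat > carr.py <<'E'
from go import *
from h import *
from bench import viewer
def look(name,crop=None):
    c=viewer.camera("wrist"); cv2.imwrite(f"pics/{name}.png",c["img"]); np.savez(f"pics/{name}.npz",**c)
    W=wcloud(c); s=r.read_state()
    T=Ro.from_quat(s["eef_rot"]).as_matrix();L=(W-s["ee_pos"])@T
    # carrier plate: sample bare-white area between bar and copper
    hsv=cv2.cvtColor(c["img"],cv2.COLOR_BGR2HSV)
    m=(hsv[...,1]<40)&(hsv[...,2]>200); m[:, :230]=0; m[:,400:]=0; m[:140]=0; m[290:]=0
    P=W[m]; P=P[np.isfinite(P[:,0])]
    if len(P)>200:
        A=np.c_[P[:,:2],np.ones(len(P))]; k=np.linalg.lstsq(A,P[:,2],rcond=None)[0]
        print("plate n",len(P),"slope deg x,y",np.degrees(np.arctan(k[:2])).round(2),"z@mean",P.mean(0).round(4))
    return c,W,s
E
python3 - <<'E'
from carr import *
look("w8"); R=target_R(np.radians(1.45),15)
Rp=np.array([[np.cos(.0253),-np.sin(.0253)],[np.sin(.0253),np.cos(.0253)]])
g=np.r_[Rp@[-.215,0]+[.6787,-.1496],.0315+.03]; print(g)
delta(g+R[:,2]*.0475,R)
E
```

```text
plate n 16519 slope deg x,y [-0.44 -0.16] z@mean [0.5238 0.033  0.0331]
[ 0.46376881 -0.15503892  0.0615    ]
t 7.22 pos [0.4809 0.0254 0.0121] F [ 1.16 -0.58 -3.42] w 0.0435 j [ 0.9   0.14 -1.05  2.22  0.18  0.6  -1.65]
xyz [176.   36.4 -13.6] rot [0.01 2.49 9.06]
```

View pics/w8.png

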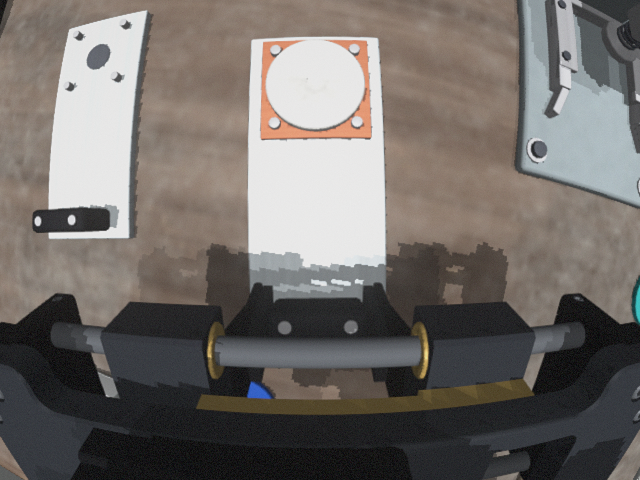

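Emit:
{"name": "apply_moves", "arguments": {"increments": [{"grip":255,"xyz":[10,2,-5],"rotation":[0,0.15,0.5]},{"grip":255,"xyz":[28,5.5,-10],"rotation":[0,0.4,1.5]},{"grip":255,"xyz":[50,10,-11],"rotation":[0,0.7,2.6]},{"grip":255,"xyz":[74,15,-12],"rotation":[0,1.05,3.8]},{"grip":255,"xyz":[98,20,-13],"rotation":[0,1.4,5]}]}}

```text
time: 7.85
ee_pos: [0.4768, -0.0761, 0.0191]
eef_rot: [0.735, -0.666, 0.088, -0.097]
ft_force: [0.1, 0.0, -3.6]
width: 0.0437
```

```bash
cat >> go.py <<'E'
PR=np.array([.6787,-.1496,np.radians(1.45)])
def ins(px,under,tilt=15,py=0.):
    """reported-TCP target for bar such that carrier origin is at press x=px, underside height under"""
    R=target_R(PR[2],tilt); c,s=np.cos(PR[2]),np.sin(PR[2]); bx=px-.115+.0119
    pos=np.array([PR[0]+c*bx-s*py,PR[1]+s*bx+c*py,under-.013]); delta(pos,R)
E
python3 - <<'E'
from go import *
ins(-.1,.0286)
E
```

```text
t 7.85 pos [ 0.4768 -0.0761  0.0191] F [ 0.07  0.01 -3.62] w 0.0437 j [ 1.08  0.12 -0.99  2.21  0.08  0.61 -1.42]
xyz [78.1  9.5  1.1] rot [0.03 1.08 4.02]
```

Emit:
{"name": "apply_moves", "arguments": {"increments": [{"grip":255,"xyz":[22,2.5,0],"rotation":[0,0.3,1.1]},{"grip":255,"xyz":[44,5,0],"rotation":[0,0.6,2.2]},{"grip":255,"xyz":[64,8,0],"rotation":[0,0.9,3.3]},{"grip":255,"xyz":[78,9.5,0],"rotation":[0,1.08,4.02]},{"grip":255,"xyz":[78,9.5,0],"rotation":[0,1.08,4.02]}]}}

```text
time: 8.48
ee_pos: [0.4754, -0.1554, 0.0166]
eef_rot: [0.709, -0.693, 0.091, -0.093]
ft_force: [0.4, 0.3, -4.7]
width: 0.0435
```

```bash
python3 - <<'E'
from carr import *
look("w9"); ins(-.1,.0135)
c=viewer.camera("top"); np.savez("pics/t9.npz",**c)
cv2.imwrite("pics/t9.png",cv2.resize(c["img"][150:340,240:500],None,fx=3,fy=3))
c=viewer.camera("scene"); np.savez("pics/s9.npz",**c)
cv2.imwrite("pics/s9.png",cv2.resize(c["img"][160:340,240:480],None,fx=3,fy=3))
E
```

```text
plate n 15637 slope deg x,y [-0.49 -0.08] z@mean [ 0.5204 -0.1547  0.0371]
t 8.53 pos [ 0.4754 -0.1545  0.0166] F [ 0.14  0.31 -5.1 ] w 0.0432 j [ 1.17  0.17 -0.91  2.17  0.1   0.62 -1.34]
xyz [ 0.3  3.9 15.6] rot [ 0.03  0.02 -0.01]
```

View pics/w9.png

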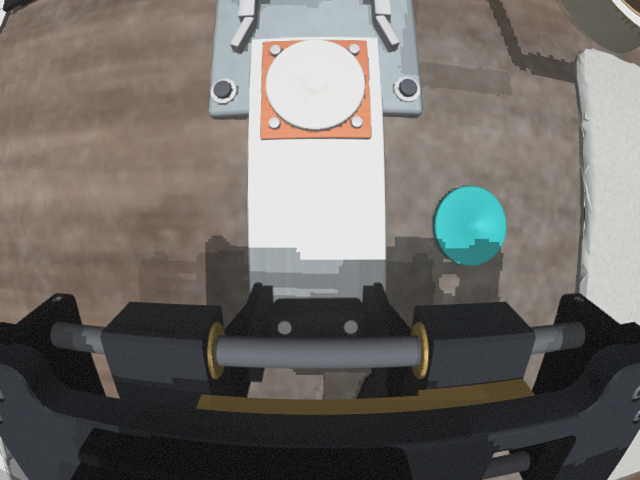

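View pics/s9.png

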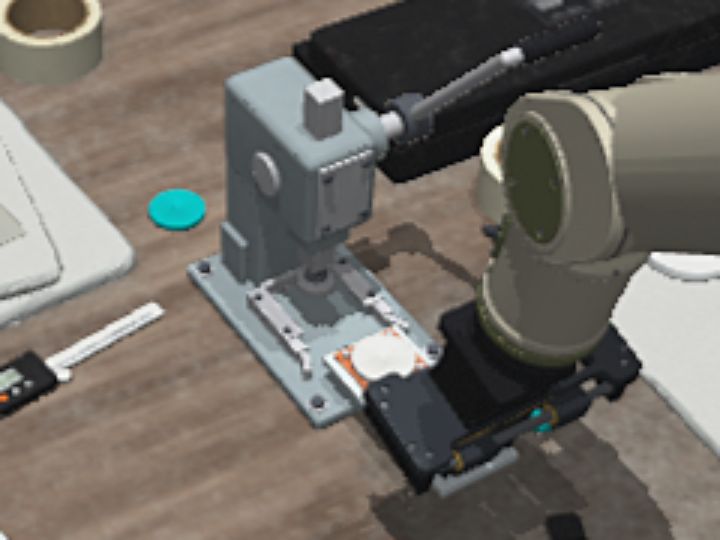

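```bash
python3 - <<'E'
from h import *
for n in ("top","scene"):
    c=dict(np.load(f"pics/{n[0]}9.npz")); W=cloud(c)
    # arm = points differing from initial depth
    c0=dict(np.load(f"pics/{n}0.npz")); m=(c0["range_z"]-c["range_z"]>.03)&(c["range_z"]>0)
    P=W[m]
    print(n,len(P))
    for y in np.arange(-.45,0,.03):
        q=P[(abs(P[:,1]-y)<.015)]
        print(round(y,2),[ (zl, (round(float(np.percentile(a[:,0],99)),3) if len(a:=q[(q[:,2]>zl)&(q[:,2]<zl+.05)])>5 else None)) for zl in (.05,.1,.15,.2,.25,.3,.35,.4,.5)])
E
```

```text
top 14556
-0.45 [(0.05, None), (0.1, None), (0.15, None), (0.2, None), (0.25, None), (0.3, None), (0.35, None), (0.4, None), (0.5, None)]
-0.42 [(0.05, None), (0.1, None), (0.15, None), (0.2, None), (0.25, None), (0.3, None), (0.35, None), (0.4, None), (0.5, None)]
-0.39 [(0.05, None), (0.1, None), (0.15, None), (0.2, None), (0.25, None), (0.3, None), (0.35, None), (0.4, None), (0.5, None)]
-0.36 [(0.05, None), (0.1, None), (0.15, None), (0.2, None), (0.25, None), (0.3, None), (0.35, None), (0.4, None), (0.5, None)]
-0.33 [(0.05, None), (0.1, None), (0.15, None), (0.2, None), (0.25, None), (0.3, None), (0.35, None), (0.4, None), (0.5, None)]
-0.3 [(0.05, None), (0.1, None), (0.15, None), (0.2, None), (0.25, None), (0.3, None), (0.35, None), (0.4, None), (0.5, None)]
-0.27 [(0.05, None), (0.1, None), (0.15, None), (0.2, None), (0.25, None), (0.3, None), (0.35, None), (0.4, None), (0.5, None)]
-0.24 [(0.05, None), (0.1, 0.486), (0.15, 0.48), (0.2, None), (0.25, None), (0.3, None), (0.35, None), (0.4, None), (0.5, None)]
-0.21 [(0.05, None), (0.1, 0.485), (0.15, 0.474), (0.2, None), (0.
[... 2386 characters left out ...]
35, None), (0.4, 0.409), (0.5, 0.312)]
-0.12 [(0.05, 0.588), (0.1, 0.48), (0.15, 0.456), (0.2, 0.46), (0.25, 0.443), (0.3, 0.439), (0.35, 0.433), (0.4, 0.427), (0.5, 0.309)]
-0.09 [(0.05, None), (0.1, 0.477), (0.15, 0.472), (0.2, 0.456), (0.25, None), (0.3, 0.375), (0.35, 0.383), (0.4, 0.365), (0.5, 0.278)]
-0.06 [(0.05, None), (0.1, 0.48), (0.15, 0.474), (0.2, None), (0.25, None), (0.3, None), (0.35, None), (0.4, None), (0.5, None)]
-0.03 [(0.05, None), (0.1, None), (0.15, None), (0.2, None), (0.25, None), (0.3, 0.081), (0.35, None), (0.4, -0.065), (0.5, 0.044)]
-0.0 [(0.05, None), (0.1, None), (0.15, None), (0.2, None), (0.25, None), (0.3, 0.079), (0.35, -0.061), (0.4, 0.04), (0.5, 0.038)]
```

View pics/t9.png

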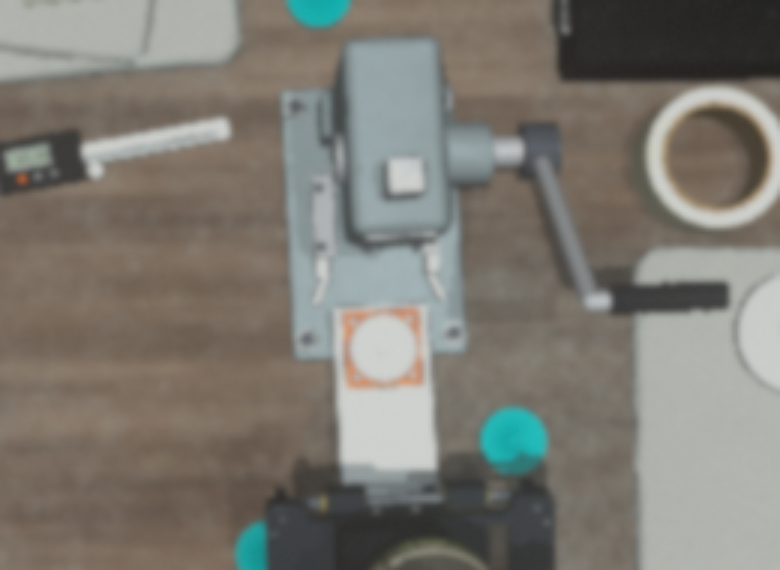

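Carrier and channel mouth are aligned: mouth tips at px 233 and 397, carrier edges at 250 and 378, both centred near 315. The arm is well clear of the lever. Lowering onto the base.

Emit:
{"name": "apply_moves", "arguments": {"increments": [{"grip":255,"xyz":[0,1.3,5],"rotation":[0,0,0]},{"grip":255,"xyz":[0,2.6,10],"rotation":[0,0,0]},{"grip":255,"xyz":[0,3.7,13.7],"rotation":[0,0,0]},{"grip":255,"xyz":[0,3.7,13.7],"rotation":[0,0,0]}]}}

```text
time: 9.12
ee_pos: [0.4751, -0.1535, 0.002]
eef_rot: [0.71, -0.692, 0.09, -0.093]
ft_force: [-0.2, 1.4, -3.8]
width: 0.0432
```

Emit:
{"name": "apply_moves", "arguments": {"increments": [{"grip":255,"xyz":[0,0.3,1],"rotation":[0,0,0]},{"grip":255,"xyz":[0,0.3,1],"rotation":[0,0,0]}]}}

```text
time: 9.38
ee_pos: [0.4751, -0.1535, 0.001]
eef_rot: [0.71, -0.692, 0.09, -0.093]
ft_force: [0.7, 0.5, -3.8]
width: 0.0436
```

```bash
python3 - <<'E'
from carr import *
look("w10"); ins(-.05,.0135); ins(0,.0135)
E
```

```text
plate n 15658 slope deg x,y [-0.52 -0.1 ] z@mean [ 0.5201 -0.1527  0.0215]
t 9.43 pos [ 0.4751 -0.1535  0.001 ] F [ 0.99 -0.26 -4.38] w 0.0433 j [ 1.14  0.21 -0.89  2.18  0.15  0.59 -1.38]
xyz [  1.3 -48.7  13.5] rot [0.06 0.06 0.07]
t 9.43 pos [ 0.4751 -0.1535  0.001 ] F [ 0.99 -0.26 -4.38] w 0.0433 j [ 1.14  0.21 -0.89  2.18  0.15  0.59 -1.38]
xyz [  1.4 -97.   26.4] rot [0.06 0.06 0.07]
```

Emit:
{"name": "apply_moves", "arguments": {"increments": [{"grip":255,"xyz":[0.5,-7.7,2.1],"rotation":[0.4,0,0]},{"grip":255,"xyz":[0.9,-17.4,4.7],"rotation":[0.4,0,0]},{"grip":255,"xyz":[1.1,-27,7.2],"rotation":[0.4,0,0]},{"grip":255,"xyz":[1.1,-36.7,9.8],"rotation":[0.4,0,0]},{"grip":255,"xyz":[1.2,-45,12],"rotation":[0.4,0,0]}]}}

```text
time: 10.05
ee_pos: [0.5225, -0.1533, 0.001]
eef_rot: [0.71, -0.691, 0.093, -0.096]
ft_force: [0.2, 0.4, -4.3]
width: 0.0435
```

```bash
python3 - <<'E'
from carr import *
look("w11"); ins(0,.0135)
E
```

```text
plate n 16192 slope deg x,y [-1.37  0.82] z@mean [ 0.568  -0.1532  0.0215]
t 10.1 pos [ 0.5235 -0.1532  0.0013] F [ 1.1  0.1 -4.3] w 0.0439 j [ 1.02  0.3  -0.84  2.08  0.27  0.61 -1.5 ]
xyz [  0.5 -50.   14.6] rot [-0.4   0.09  0.09]
```

View pics/w11.png

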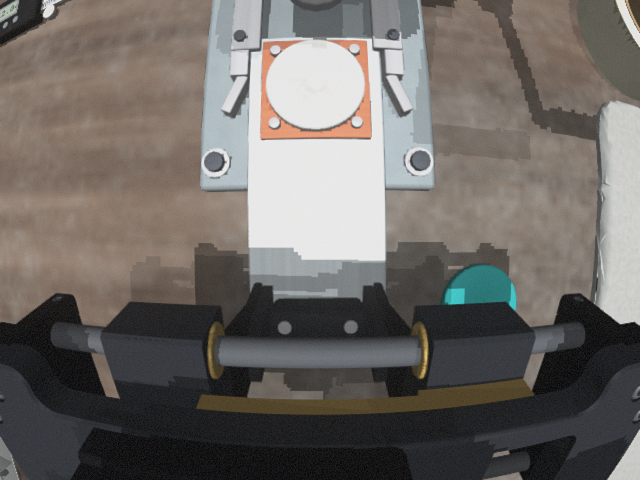

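Emit:
{"name": "apply_moves", "arguments": {"increments": [{"grip":255,"xyz":[0.1,-7.7,2.1],"rotation":[0,0,0]},{"grip":255,"xyz":[0.2,-16.4,4.5],"rotation":[0,0,0]},{"grip":255,"xyz":[0.3,-25,6.9],"rotation":[0,0,0]},{"grip":255,"xyz":[0.4,-33.7,9.3],"rotation":[0,0,0]},{"grip":255,"xyz":[0.4,-40,11],"rotation":[0,0,0]}]}}

```text
time: 10.72
ee_pos: [0.5656, -0.1524, 0.0013]
eef_rot: [0.71, -0.691, 0.093, -0.096]
ft_force: [-0.2, -0.2, -4.8]
width: 0.0433
```

```bash
python3 - <<'E'
from carr import *
look("w12"); ins(0,.0135)
E
```

```text
plate n 17898 slope deg x,y [1.59 0.27] z@mean [ 0.6101 -0.1513  0.0213]
t 10.78 pos [ 0.5662 -0.1523  0.0015] F [ 1.34  0.54 -5.47] w 0.0436 j [ 0.93  0.38 -0.79  1.98  0.34  0.64 -1.58]
xyz [ 0.2 -8.8  3.4] rot [-0.44  0.1   0.1 ]
```

View pics/w12.png

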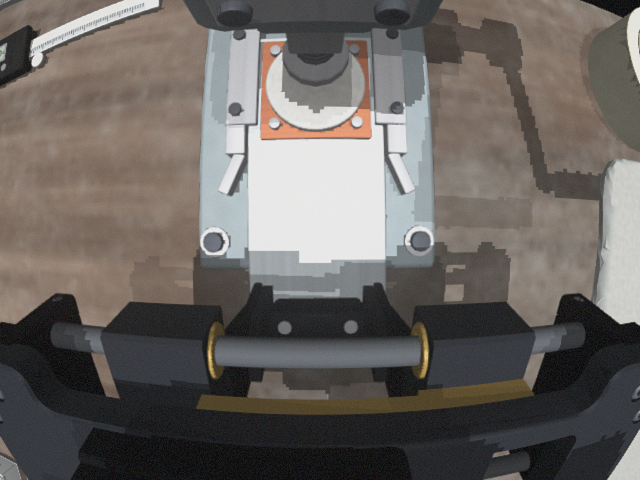

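Emit:
{"name": "apply_moves", "arguments": {"increments": [{"grip":255,"xyz":[0,-3,1.1],"rotation":[0,0,0]},{"grip":255,"xyz":[0,-6,2.1],"rotation":[0,0,0]},{"grip":255,"xyz":[0.1,-8,2.7],"rotation":[0,0,0]},{"grip":255,"xyz":[0.1,-9,3],"rotation":[0,0,0]},{"grip":255,"xyz":[0.1,-9,3],"rotation":[0,0,0]}]}}

```text
time: 11.4
ee_pos: [0.575, -0.1521, 0.0006]
eef_rot: [0.71, -0.691, 0.093, -0.096]
ft_force: [-4.6, -0.8, -2.6]
width: 0.0434
```

Emit:
{"name": "apply_moves", "arguments": {"increments": [{"grip":255,"xyz":[0,-1,0.3],"rotation":[0,0,0]},{"grip":255,"xyz":[0,-2,0.6],"rotation":[0,0,0]}]}}

```text
time: 11.65
ee_pos: [0.5747, -0.152, -0.0006]
eef_rot: [0.71, -0.692, 0.091, -0.095]
ft_force: [-15.4, 1.8, 1.8]
width: 0.0435
```

Forward motion stopped at x = 0.575 (predicted home 0.575) with 15 N on the stop. I'll check with a picture, then release.

```bash
python3 - <<'E'
from carr import *
c,W,s=look("w13"); ins(0,.0135)
print(s["ft_force"].round(1), s["torque"].round(2))
c=viewer.camera("scene"); np.savez("pics/s13.npz",**c)
cv2.imwrite("pics/s13.png",cv2.resize(c["img"][160:340,240:480],None,fx=3,fy=3))
# rear edge of plate in top view
c=viewer.camera("top"); np.savez("pics/t13.npz",**c)
E
```

```text
plate n 17990 slope deg x,y [2.55 0.38] z@mean [ 0.6191 -0.1513  0.0206]
t 11.7 pos [ 0.5747 -0.152  -0.0006] F [-12.15   1.12   2.06] w 0.0436 j [ 0.91  0.4  -0.78  1.96  0.36  0.65 -1.6 ]
xyz [ 0.2 -1.1 -0.8] rot [-0.1   0.11  0.06]
[-12.2   1.1   2.1] [0.16 2.72 0.04]
```

View pics/w13.png

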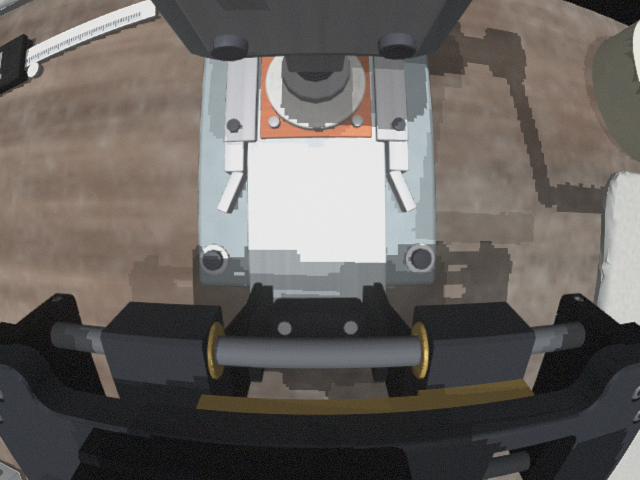

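View pics/s13.png

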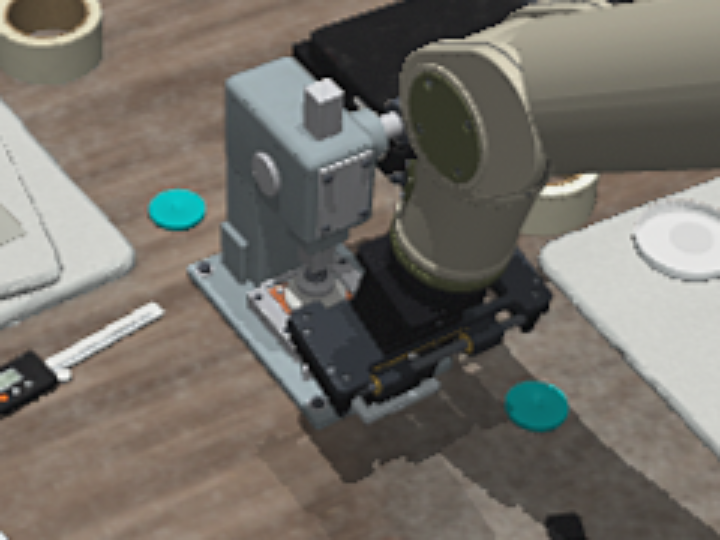

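Emit:
{"name": "apply_moves", "arguments": {"increments": [{"grip":0,"xyz":[0,0,0],"rotation":[0,0,0]},{"grip":0,"xyz":[0,0,0],"rotation":[0,0,0]},{"grip":0,"xyz":[0,0,0],"rotation":[0,0,0]},{"grip":0,"xyz":[0,0,0],"rotation":[0,0,0]},{"grip":0,"xyz":[0,0,0],"rotation":[0,0,0]}]}}

```text
time: 12.42
ee_pos: [0.5749, -0.152, -0.0004]
eef_rot: [0.71, -0.691, 0.091, -0.095]
ft_force: [-0.8, -0.5, 0.4]
width: 0.0833
```

```bash
python3 - <<'E'
from carr import *
look("w14"); ins(0,.0135)
E
```

```text
plate n 18094 slope deg x,y [1.83 0.6 ] z@mean [ 0.6187 -0.1507  0.0197]
t 12.47 pos [ 5.749e-01 -1.520e-01 -5.000e-04] F [-0.17  0.8   0.22] w 0.0844 j [ 0.91  0.4  -0.78  1.96  0.36  0.65 -1.6 ]
xyz [ 0.2 -1.  -0.8] rot [-0.12  0.11  0.07]
```

View pics/w14.png

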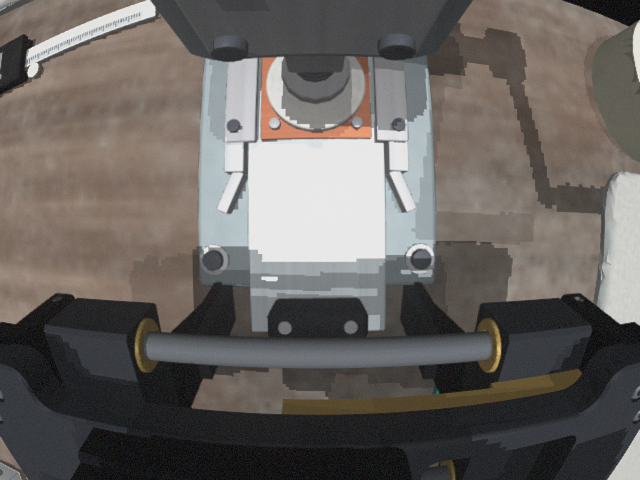

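Carrier released; it stays home with the disc under the foot. Retracting.

Emit:
{"name": "apply_moves", "arguments": {"increments": [{"grip":0,"xyz":[0,0,-20],"rotation":[0,0,0]},{"grip":0,"xyz":[0,0,-50],"rotation":[0,0,0]},{"grip":0,"xyz":[0,5,-95],"rotation":[0,0,0]},{"grip":0,"xyz":[0,15,-150],"rotation":[0,0,0]},{"grip":0,"xyz":[0,25,-200],"rotation":[0,0,0]}]}}

```text
time: 13.1
ee_pos: [0.4981, -0.1541, 0.1874]
eef_rot: [0.71, -0.691, 0.091, -0.095]
ft_force: [-0.3, -1.4, 1.9]
width: 0.0871
```

```bash
cat >> go.py <<'E'
def lever_R(yaw=PR[2]):
    c,s=np.cos(yaw),np.sin(yaw); xc=np.array([c,s,0]); tz=np.array([0,0,-1.]); 
    tx=-xc   # camera (tool -y) toward press -y
    return np.c_[tx,np.cross(tz,tx),tz]
def lev(th,dz=0.,py=-.148):
    """reported TCP for grasp point on grip centre at lever angle th (0.873 level), raised dz"""
    a=np.radians(50)-th; bx=.024-.17*np.cos(a); bz=.155+.17*np.sin(a)
    c,s=np.cos(PR[2]),np.sin(PR[2])
    pos=np.array([PR[0]+c*bx-s*py,PR[1]+s*bx+c*py,bz-.0475+dz]); print(pos.round(4)); delta(pos,lever_R())
E
python3 - <<'E'
from carr import *
print(lever_R())
look("w15")
lev(0,.07)
c=viewer.camera("scene")
cv2.imwrite("pics/s15.png",cv2.resize(c["img"][160:340,240:480],None,fx=3,fy=3))
E
```

```text
[[-0.99967979 -0.02530457  0.        ]
 [-0.02530457  0.99967979  0.        ]
 [-0.          0.         -1.        ]]
plate n 5064 slope deg x,y [-4.55 -0.6 ] z@mean [ 0.5896 -0.1498  0.018 ]
[ 0.5972 -0.2997  0.3077]
t 13.15 pos [ 0.499  -0.1545  0.1934] F [4.85 0.23 5.47] w 0.0868 j [ 1.28 -0.09 -0.94  1.93 -0.19  1.02 -1.13]
xyz [ 148.4 -120.9  -84.6] rot [-12.28  11.97  89.62]
```

View pics/w15.png

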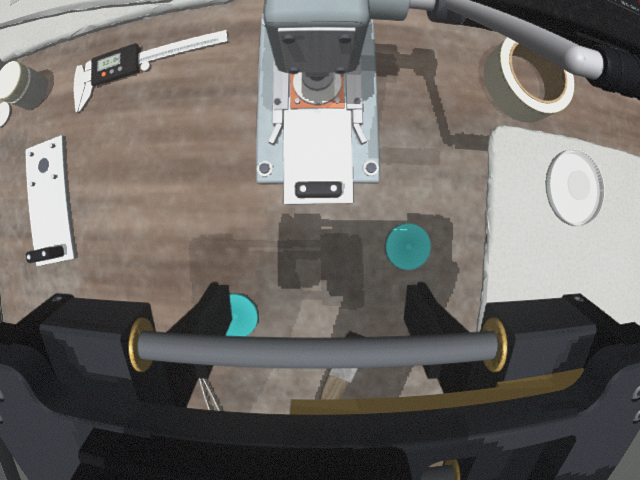

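```bash
python3 - <<'E'
from go import *
delta([.46,-.26,.33],lever_R())
E
```

```text
t 13.2 pos [ 0.4996 -0.1557  0.191 ] F [ 0.74 -0.68  0.9 ] w 0.0868 j [ 1.28 -0.08 -0.94  1.93 -0.18  1.01 -1.14]
xyz [ 104.     4.  -144.7] rot [-12.34  11.86  89.48]
```

Emit:
{"name": "apply_moves", "arguments": {"increments": [{"grip":0,"xyz":[15,4,-40],"rotation":[-1.3,1.3,10]},{"grip":0,"xyz":[35,4,-80],"rotation":[-2.7,2.6,20]},{"grip":0,"xyz":[60,4,-110],"rotation":[-4.1,4,30]},{"grip":0,"xyz":[80,4,-135],"rotation":[-5.5,5.3,40]},{"grip":0,"xyz":[104,4,-144],"rotation":[-6.9,6.6,50]}]}}

```text
time: 13.82
ee_pos: [0.4605, -0.2609, 0.3305]
eef_rot: [-0.347, 0.936, -0.047, 0.045]
ft_force: [0.8, -0.3, -1.3]
width: 0.0867
```

```bash
python3 - <<'E'
from go import *
delta([.46,-.28,.33],lever_R())
lev(0,.07)
E
```

```text
t 13.82 pos [ 0.4605 -0.2609  0.3305] F [ 0.76 -0.34 -1.27] w 0.0867 j [ 1.39  0.02 -0.97  1.55  0.02  1.44 -2.  ]
xyz [ 12.9 -14.    1.5] rot [-5.51  5.23 39.14]
[ 0.5972 -0.2997  0.3077]
t 13.82 pos [ 0.4605 -0.2609  0.3305] F [ 0.76 -0.34 -1.27] w 0.0867 j [ 1.39  0.02 -0.97  1.55  0.02  1.44 -2.  ]
xyz [ -76.8 -114.7   40.8] rot [-5.51  5.23 39.14]
```

Turning further would run joint 7 toward its limit (−2.0, range −2.6). The yaw doesn't matter for a push, so I'll push the grip's crown with closed, vertical fingertips.

```bash
cat >> go.py <<'E'
TIP=.0285
def push_R(off=-55): return lever_R()@Ro.from_euler('z',off,degrees=True).as_matrix()
def push(th,dz=0.,py=-.146,q=True):
    a=np.radians(50)-th; bx=.024-.17*np.cos(a); bz=.155+.17*np.sin(a)+.009
    c,s=np.cos(PR[2]),np.sin(PR[2])
    pos=np.array([PR[0]+c*bx-s*py,PR[1]+s*bx+c*py,bz-TIP+dz])
    if q: print(pos.round(4)); delta(pos,push_R())
    return pos
E
python3 - <<'E'
from go import *
push(0,.04)
E
```

```text
[ 0.5971 -0.2977  0.3057]
t 13.82 pos [ 0.4605 -0.2609  0.3305] F [ 0.76 -0.34 -1.27] w 0.0867 j [ 1.39  0.02 -0.97  1.55  0.02  1.44 -2.  ]
xyz [ -77.9 -112.9   42.7] rot [ -7.19   2.06 -15.78]
```

Emit:
{"name": "apply_moves", "arguments": {"increments": [{"grip":255,"xyz":[-10,-15,3],"rotation":[-2,0.5,-4]},{"grip":255,"xyz":[-28,-40,10],"rotation":[-4,1,-8]},{"grip":255,"xyz":[-48,-68,20],"rotation":[-6,1.6,-12]},{"grip":255,"xyz":[-66,-96,33],"rotation":[-7.2,2.06,-15.8]},{"grip":255,"xyz":[-77.9,-112.9,41],"rotation":[-7.2,2.06,-15.8]}], "squeeze": 30}}

```text
time: 14.45
ee_pos: [0.5986, -0.2975, 0.3043]
eef_rot: [-0.474, 0.881, 0.002, -0.001]
ft_force: [0.0, 0.6, -0.4]
width: 0.0448
```

Emit:
{"name": "apply_moves", "arguments": {"increments": [{"grip":255,"xyz":[0,0,0],"rotation":[0,0,0]},{"grip":255,"xyz":[0,0,0],"rotation":[0,0,0]},{"grip":255,"xyz":[0,0,0],"rotation":[0,0,0]}]}}

```text
time: 14.82
ee_pos: [0.5981, -0.2977, 0.305]
eef_rot: [-0.473, 0.881, 0.001, -0.001]
ft_force: [0.4, -0.2, 0.3]
width: 0.0151
```

```bash
python3 - <<'E'
from carr import *
c=viewer.camera("wrist"); cv2.imwrite("pics/w16.png",c["img"]); np.savez("pics/w16.npz",**c)
push(0,.04)
for n in ("scene","top"):
    c=viewer.camera(n); np.savez(f"pics/{n}16.npz",**c)
    cv2.imwrite(f"pics/{n}16.png",c["img"])
E
```

```text
[ 0.5971 -0.2977  0.3057]
t 14.88 pos [ 0.5981 -0.2978  0.305 ] F [-0.09 -0.05 -0.24] w 0.0112 j [ 0.96  0.56 -0.97  1.09  0.46  1.69 -2.02]
xyz [ 0.4  0.8 -0.7] rot [0.15 0.   0.06]
```

View pics/w16.png

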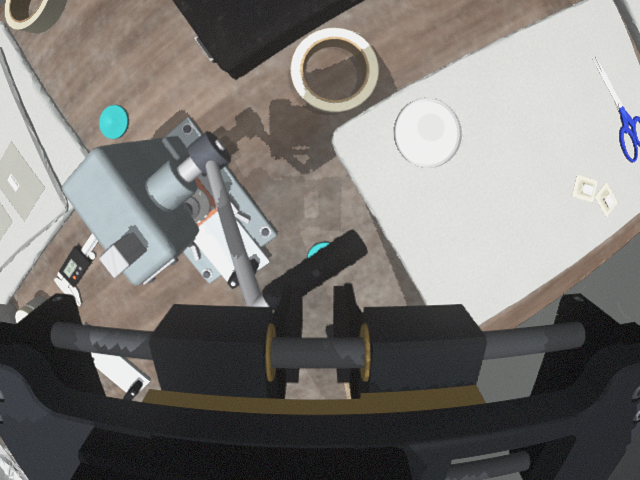

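View pics/scene16.png

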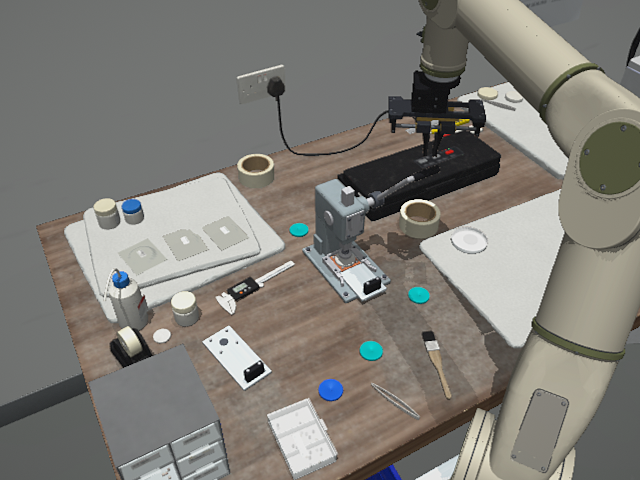

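```bash
python3 - <<'E'
from h import *
from go import *
c=dict(np.load("pics/w16.npz")); W=wcloud(c); s=r.read_state(); T=Ro.from_quat(s["eef_rot"]).as_matrix()
cc,ss=np.cos(PR[2]),np.sin(PR[2]); Rp=np.array([[cc,ss,0],[-ss,cc,0],[0,0,1]])
P=(W-[PR[0],PR[1],0])@Rp.T
m=(P[...,2]>.25)&(P[...,2]<.31)&(P[...,1]<-.108)&(P[...,1]>-.19)
m[:230]=0; m[320:]=0
q=P[m]; print(len(q),np.nanpercentile(q,[1,10,50,90,99],axis=0).round(3))
top=q[q[:,2]>np.percentile(q[:,2],80)]; print("crown",top.mean(0).round(4))
L=(W-s["ee_pos"])@T
f=(abs(L[...,0])<.03)&(abs(L[...,1]+.01)<.003)&(L[...,2]<-.02)&(L[...,2]>-.06)
print("tip z in tool",np.nanpercentile(L[f][:,2],[50,95,99.5]), "x range",np.nanpercentile(L[f][:,0],[1,99]))
print("tcp in press",(Rp@(s["ee_pos"]-[PR[0],PR[1],0])).round(4))
E
```

```text
2902 [[-0.093 -0.178  0.283]
 [-0.089 -0.172  0.287]
 [-0.081 -0.15   0.292]
 [-0.076 -0.117  0.294]
 [-0.076 -0.11   0.295]]
crown [-0.0843 -0.1476  0.2944]
tip z in tool [-0.04669682 -0.0304759  -0.02850502] x range [-0.01678646  0.01696369]
tcp in press [-0.0842 -0.1461  0.305 ]
```

The grip is exactly where predicted (crown at press x −0.084, z 0.294). Working out the arc in tool axes.

```bash
cat >> go.py <<'E'
def path(ths,dz=0.):
    s=r.read_state(); T=Ro.from_quat(s["eef_rot"]).as_matrix()
    for th in ths: print(th,(T.T@(push(th,dz,q=False)-s["ee_pos"])*1000).round(1))
E
python3 - <<'E'
from go import *
path([0,.1,.2,.3,.4])
E
```

```text
0 [ 0.5  0.8 39.3]
0.1 [ 7.6 11.  50.8]
0.2 [14.1 20.2 63.6]
0.3 [19.7 28.3 77.4]
0.4 [24.6 35.2 92.2]
```

Emit:
{"name": "apply_moves", "arguments": {"increments": [{"grip":255,"xyz":[0.5,0.8,20],"rotation":[0,0,0]},{"grip":255,"xyz":[0.5,0.8,33],"rotation":[0,0,0]},{"grip":255,"xyz":[0.5,0.8,39],"rotation":[0,0,0]},{"grip":255,"xyz":[4,6,45],"rotation":[0,0,0]},{"grip":255,"xyz":[7.6,11,50.8],"rotation":[0,0,0]}]}}

```text
time: 15.6
ee_pos: [0.5845, -0.2984, 0.2554]
eef_rot: [-0.473, 0.881, 0.0, -0.001]
ft_force: [-3.2, 0.1, 5.7]
width: 0.0006
```

```bash
python3 - <<'E'
from go import *
push(.1)
path([.2,.3,.4,.5,.6])
E
```

```text
[ 0.5847 -0.298   0.2542]
t 15.6 pos [ 0.5845 -0.2984  0.2554] F [-3.18  0.09  5.68] w 0.0006 j [ 1.03  0.55 -0.97  1.23  0.45  1.58 -2.02]
xyz [-0.4  0.1  1.2] rot [ 0.08 -0.03  0.03]
0.2 [ 6.   9.3 14. ]
0.3 [11.7 17.4 27.8]
0.4 [16.5 24.3 42.5]
0.5 [20.5 30.  58. ]
0.6 [23.6 34.4 74.2]
```

Emit:
{"name": "apply_moves", "arguments": {"increments": [{"grip":255,"xyz":[3,4.7,7],"rotation":[0,0,0]},{"grip":255,"xyz":[6,9.3,14],"rotation":[0,0,0]},{"grip":255,"xyz":[9,13.5,21],"rotation":[0,0,0]},{"grip":255,"xyz":[11.7,17.4,27.8],"rotation":[0,0,0]},{"grip":255,"xyz":[14.2,21,35],"rotation":[0,0,0]}]}}

```text
time: 16.23
ee_pos: [0.5586, -0.2993, 0.2215]
eef_rot: [-0.473, 0.881, -0.0, -0.001]
ft_force: [-5.2, 0.2, 6.6]
width: -0.0
```

```bash
python3 - <<'E'
from go import *
push(.35)
path([.4,.45,.5,.55,.6,.65,.7])
E
```

```text
[ 0.5591 -0.2987  0.2204]
t 16.23 pos [ 0.5586 -0.2993  0.2215] F [-5.2   0.23  6.64] w -0.0 j [ 1.1   0.51 -0.99  1.35  0.42  1.5  -2.01]
xyz [-0.8 -0.1  1.1] rot [ 0.04 -0.1  -0.02]
0.4 [1.5 3.2 8.6]
0.45 [ 3.6  6.3 16.2]
0.5 [ 5.4  8.9 24.1]
0.55 [ 7.1 11.3 32.1]
0.6 [ 8.5 13.3 40.2]
0.65 [ 9.7 15.  48.4]
0.7 [10.6 16.4 56.8]
```

Emit:
{"name": "apply_moves", "arguments": {"increments": [{"grip":255,"xyz":[1.5,3.2,8.6],"rotation":[0,0,0]},{"grip":255,"xyz":[3.6,6.3,16.2],"rotation":[0,0,0]},{"grip":255,"xyz":[5.4,8.9,24.1],"rotation":[0,0,0]},{"grip":255,"xyz":[7.1,11.3,32.1],"rotation":[0,0,0]},{"grip":255,"xyz":[8.5,13.3,40.2],"rotation":[0,0,0]}]}}

```text
time: 16.85
ee_pos: [0.5423, -0.2998, 0.1821]
eef_rot: [-0.472, 0.881, -0.001, -0.001]
ft_force: [-5.2, -1.1, 7.0]
width: 0.0002
```

```bash
python3 - <<'E'
from go import *
push(.6)
path([.65,.7,.75,.8,.84,.873])
E
```

```text
[ 0.5427 -0.2991  0.1813]
t 16.85 pos [ 0.5423 -0.2998  0.1821] F [-5.24 -1.12  7.03] w 0.0002 j [ 1.15  0.5  -0.99  1.45  0.42  1.41 -2.01]
xyz [-0.8  0.   0.8] rot [ 0.01 -0.18 -0.07]
0.65 [0.4 1.7 9.1]
0.7 [ 1.3  3.1 17.4]
0.75 [ 2.   4.1 25.8]
0.8 [ 2.4  4.8 34.3]
0.84 [ 2.6  5.1 41. ]
0.873 [ 2.7  5.1 46.7]
```

Emit:
{"name": "apply_moves", "arguments": {"increments": [{"grip":255,"xyz":[0.4,1.7,9.1],"rotation":[0,0,0]},{"grip":255,"xyz":[1.3,3.1,17.4],"rotation":[0,0,0]},{"grip":255,"xyz":[2,4.1,25.8],"rotation":[0,0,0]},{"grip":255,"xyz":[2.4,4.8,34.3],"rotation":[0,0,0]},{"grip":255,"xyz":[2.6,5.1,41],"rotation":[0,0,0]}]}}

```text
time: 17.48
ee_pos: [0.5358, -0.3, 0.1419]
eef_rot: [-0.472, 0.882, -0.001, -0.002]
ft_force: [-6.0, -0.1, 9.1]
width: 0.0001
```

```bash
cat > meas.py <<'E'
from h import *
from go import *
from bench import viewer
def meas(tag):
    c=viewer.camera("wrist"); np.savez(f"pics/w{tag}.npz",**c); cv2.imwrite(f"pics/w{tag}.png",c["img"]); W=wcloud(c); s=r.read_state()
    cc,ss=np.cos(PR[2]),np.sin(PR[2]); Rp=np.array([[cc,ss,0],[-ss,cc,0],[0,0,1]])
    for nm,W,im in (("wrist",W,c["img"]),)+tuple((n,cloud(k),k["img"]) for n in ("top","scene") for k in [viewer.camera(n)]):
        P=(W-[PR[0],PR[1],0])@Rp.T
        m=(P[...,2]>.12)&(P[...,2]<.185)&(P[...,1]<-.112)&(P[...,1]>-.182)&(P[...,0]>-.165)&(P[...,0]<-.125)
        if nm=="wrist": m&=(np.mgrid[0:480,0:640][0]<300)
        q=P[m]
        if len(q)>30: print(nm,len(q),np.nanpercentile(q,[2,50,98],axis=0).round(4).tolist())
        # rod between shaft and grip: line fit in x-z
        m=(abs(P[...,1]+.100)<.012)&(P[...,0]>-.12)&(P[...,0]<-.02)&(P[...,2]>.12)&(P[...,2]<.2)
        q=P[m]
        if len(q)>30:
            k=np.polyfit(q[:,0],q[:,2],1); print(nm," rod n",len(q),"slope deg",np.degrees(np.arctan(k[0])).round(2))
        cv2.imwrite(f"pics/{nm}{tag}.png",im)
E
python3 - <<'E'
from meas import *
push(.873); meas("17")
E
```

```text
[ 0.5364 -0.2992  0.1354]
t 17.48 pos [ 0.5358 -0.3     0.1419] F [-6.03 -0.14  9.08] w 0.0001 j [ 1.15  0.52 -0.98  1.52  0.44  1.34 -2.02]
xyz [-1.  -0.1  6.4] rot [ 0.03 -0.29 -0.12]
wrist 2405 [[-0.152, -0.1779, 0.1603], [-0.1398, -0.1623, 0.1688], [-0.1329, -0.135, 0.1836]]
wrist  rod n 4195 slope deg -2.07
top  rod n 179 slope deg -2.78
scene 193 [[-0.159, -0.1761, 0.1591], [-0.1515, -0.1397, 0.1694], [-0.14, -0.1139, 0.1834]]
scene  rod n 185 slope deg -1.69
```

Emit:
{"name": "apply_moves", "arguments": {"increments": [{"grip":255,"xyz":[-0.3,0,3.5],"rotation":[0,0,0]},{"grip":255,"xyz":[-0.5,0,7.2],"rotation":[0,0,0]},{"grip":255,"xyz":[-0.5,0,7.2],"rotation":[0,0,0]},{"grip":255,"xyz":[-0.5,0,7.2],"rotation":[0,0,0]},{"grip":255,"xyz":[-0.5,0,7.2],"rotation":[0,0,0]}]}}

```text
time: 18.25
ee_pos: [0.5356, -0.3002, 0.1359]
eef_rot: [-0.472, 0.882, -0.001, -0.003]
ft_force: [-6.2, 1.0, 8.2]
width: 0.0003
```

```bash
python3 - <<'E'
from meas import *
push(.873); meas("18"); push(.873)
E
```

```text
[ 0.5364 -0.2992  0.1354]
t 18.25 pos [ 0.5356 -0.3002  0.1359] F [-6.24  0.95  8.22] w 0.0003 j [ 1.15  0.53 -0.97  1.53  0.45  1.33 -2.03]
xyz [-1.2 -0.2  0.5] rot [ 0.04 -0.37 -0.16]
wrist 2509 [[-0.1521, -0.1779, 0.1534], [-0.1399, -0.1615, 0.1629], [-0.1329, -0.135, 0.1801]]
wrist  rod n 4277 slope deg -0.04
top  rod n 175 slope deg 0.18
scene 218 [[-0.1584, -0.1742, 0.1524], [-0.1513, -0.1397, 0.1644], [-0.137, -0.1134, 0.1838]]
scene  rod n 186 slope deg 0.15
[ 0.5364 -0.2992  0.1354]
t 18.4 pos [ 0.5356 -0.3002  0.1359] F [-6.6   0.35  8.99] w 0.0003 j [ 1.15  0.53 -0.97  1.53  0.45  1.33 -2.03]
xyz [-1.3 -0.2  0.5] rot [ 0.03 -0.37 -0.16]
```

View pics/wrist18.png

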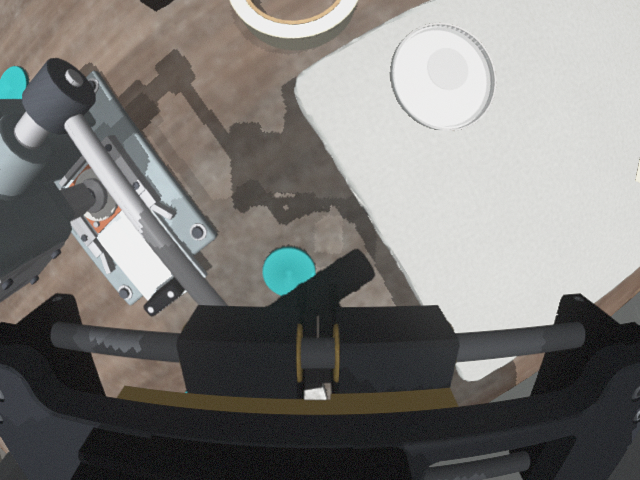

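View pics/scene18.png

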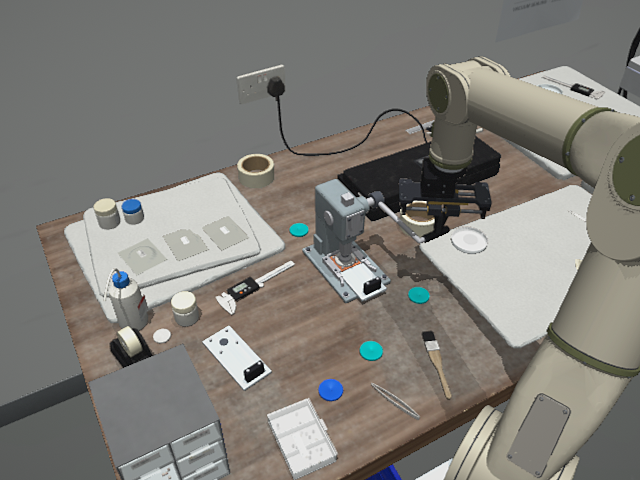

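The rod slope is within 0.2° of level in all three cameras, and about 9 N is held. One last check of the carrier and disc.

```bash
python3 - <<'E'
from edge import *
from bench import viewer,r
from go import PR
c=viewer.camera("scene"); np.savez("pics/s19.npz",**c)
cv2.imwrite("pics/s19.png",cv2.resize(c["img"][220:310,295:400],None,fx=7,fy=6.6,interpolation=cv2.INTER_CUBIC))
z=.020
S=[((-.127,.035,z),(-.07,.035,z),(0,1,0)),((-.127,-.03,z),(-.127,.03,z),(1,0,0)),((-.127,-.035,z),(-.07,-.035,z),(0,1,0))]
for n,k in (("scene",c),("top",viewer.camera("top"))):
    p=refine(k,PR.copy(),S); d=p-PR; print(n,"carrier rel press mm",(d[:2]*1000).round(1),np.degrees(d[2]).round(2))
s=r.read_state(); print(s["time"],s["ft_force"].round(1),s["ee_pos"].round(4))
E
```

```text
seg 0 med resid mm -0.14
 seg 1 med resid mm 0.04
 seg 2 med resid mm 0.26
scene carrier rel press mm [7.3 0.4] 0.69
 seg 0 med resid mm -0.3
 seg 1 med resid mm 0.05
 seg 2 med resid mm 0.62
top carrier rel press mm [4.5 0.3] 0.81
18.5 [-6.2 -0.4  9. ] [ 0.5356 -0.3002  0.1359]
```

View pics/s19.png

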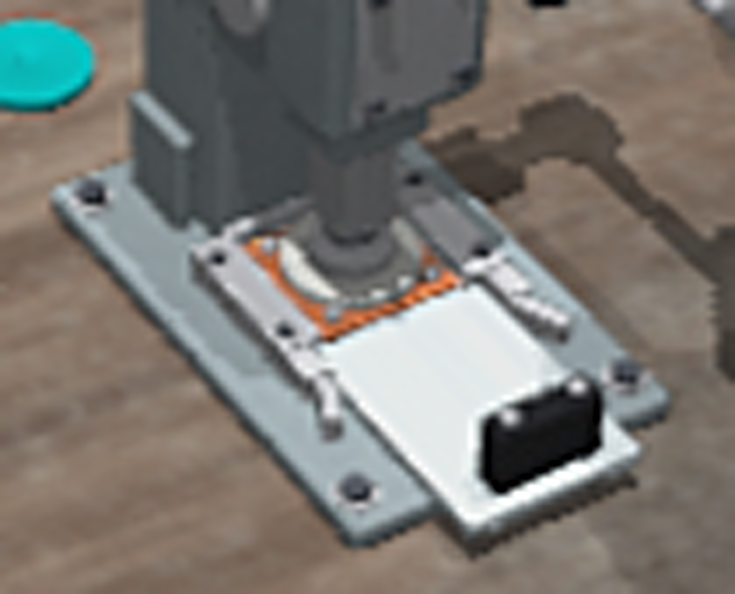

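```bash
python3 - <<'E'
from edge import *
from go import PR
c=dict(np.load("pics/s19.npz"))
for nm,X in (("rear corners plate top",[(-.127,.035,.020),(-.127,-.035,.020)]),("copper near edge",[(-.028,.028,.023),(-.028,-.028,.023)]),("bar top rear",[(-.122,.022,.052),(-.122,-.022,.052)])):
    uv=proj(c,place(PR,X)); print(nm,((uv-[295,220]+.5)*[7,6.6]).round(0).tolist())
    uv=proj(c,place(PR,np.array(X)-[.005,0,0])); print("  5mm short",((uv-[295,220]+.5)*[7,6.6]).round(0).tolist())
E
```

```text
rear corners plate top [[467.0, 528.0], [641.0, 453.0]]
  5mm short [[475.0, 537.0], [650.0, 462.0]]
copper near edge [[325.0, 339.0], [461.0, 284.0]]
  5mm short [[333.0, 348.0], [469.0, 292.0]]
bar top rear [[496.0, 442.0], [607.0, 395.0]]
  5mm short [[505.0, 451.0], [616.0, 404.0]]
```

The projected home-pose corners, (467,528), (641,453) and copper edge (325,339)–(461,284), match the picture within about 1 mm. The earlier edge fit had latched onto the grip bar. Handing in while holding the lever.

```bash
python3 - <<'E'
from bench import r
s=r.read_state(); print(s["time"],s["ft_force"].round(1),s["ee_pos"].round(4))
print(r.close_job())
E
```

```text
18.5 [-6.2 -0.4  9. ] [ 0.5356 -0.3002  0.1359]
the job is handed in; nothing more can be done
None
```

I slid the loaded carrier home to the end stop, pushed the lever down to level by its side grip, and handed in at 18.5 s while still holding it. The hand-in reports no verdict.

**Last checks**
- **Carrier:** it stopped at the predicted home position with about 15 N against the stop. After release, its corners matched the home pose in the picture to about 1 mm.
- **Disc:** it sits on its copper plate between the dowels, with the foot on it.
- **Lever:** the rod measured within 0.2° of level in all three cameras, with about 9 N upward on the closed fingertips.
- **Bystanders:** the empty carrier and the other things were left where they were.

**What failed or disagreed**
- **First grasp:** it closed on air above the bar. The reported tool point lies about 37 mm beyond where the description puts it relative to the fingertips. I measured this with the wrist camera, corrected for it, and the second grasp held.
- **Edge fit:** an automatic fit put the carrier 4 to 7 mm past home, which the stop makes impossible. It had probably locked onto the dark grip bar, and comparing the projected corners with the picture settled it.
- **Sideways force:** about 6 N of friction acts on the fingertips along the press's length, and it stayed steady while holding.

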